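# Put the starter crock into the proofing box and close its stayed lid

## Robot

A 6-joint arm with a two-finger parallel gripper is mounted at the origin on a cart in front of the work surface, level with it; the furniture and walls round the work are solid. World frame = base frame: x ahead of the robot, y to its left, z up, the work surface at z = 0. Lengths are in m, angles in rad, forces in N, time in s.
With the tool pointing down it reaches from about 0.35 to 0.975 m from the base axis. Payload 4.9 kg.
Tool frame: the origin (TCP) lies between the finger pads; the fingertips stand 17 mm ahead of it and the grasp point (between the pads) lies 2 mm behind it; z points along the fingers, y is the direction in which the jaws open and shut (so a half turn about z gives the same grasp; the last joint's range is limited). The gripper opens to 85 mm and grips with 20 to 120 N. Pads are 22 mm wide; open, the fingers measure 114 mm over their backs; the gripper's body (76 mm by 85 mm) begins 54 mm behind the grasp point. The pads swing forward as they close: fully open they stand 13 mm farther back than shut.
Start: joints at [-1.466, 0.053, 1.613, -0, 1.476, -0.119], TCP at [0.139, -0.609, 0.248] pointing down, gripper open.
Joint ranges: [-3.01, 3.01], [-1.01, 2.22], [0.06, 2.58], [-1.02, 4.17], [0.09, 2.62], [-3.14, 3.14]. Speed limits (rad/s): [2.57, 2.57, 3.14, 3.14, 3.14, 3.14].

## Interface

Orientations are given as a unit quaternion [w, x, y, z].
In Python, from plant import state, grab_frame, camera_model, job_done, find_in, silhouettes, landmark_of gives the robot as it stands.
- The arm moves only by the shell command python3 -m crank 'ROWS'. ROWS is JSON, a list of rows, each an object with "angular": the turn, a rotation vector about the tool's x, y, z each as a share of 5 degrees, from -1 to 1, a list of three; "delta_pos": the shift along the tool's x, y, z each as a share of 3 cm, from -1 to 1, a list of three; "gripper": the opening, from 0 (shut) to 1 (fully open). In form: [{"angular": [ax, ay, az], "delta_pos": [tx, ty, tz], "gripper": gripper}, ...]. A call has 1 to 12 rows; each row shifts and turns the commanded pose from where the row before left it, along the tool's axes as they then stand; what a row does not reach is not made up. A row lasts 1/8 s, in which the tool goes at most 62.5 mm and 10.7 degrees, less where a joint would pass 70% of its speed; a pose out of reach is approached as far as the arm can. A call with a number of a shift or a turn outside -1 to 1 is refused whole. A call with a gripper value outside its range is refused whole. The fingers move at their own pace and stop on an object; the grip force is fixed at half the most. Time passes only in rows, so rows that do not move let the fingers close. It gives the time, the measured TCP pose, the force and the opening at its end, in the units of the state.
- state(): the state, without advancing time (a new reading comes with each control period).
- grab_frame(name): name is "scene" or "top"; returns the picture (400x640x3 uint8, red, green, blue); there is no depth.
- camera_model(name): a dict with "camera_matrix" (3x3 intrinsics, pixels), "rvec" (rotation vector, rad) and "tvec" (3), from world to camera coordinates, as OpenCV has them. Camera axes: x right, y down, z forward; pixel columns grow to the right and rows downward; lengths in m; the calibration is good to about 2 mm. A picture is of the moment at which its call begins. camera_model takes no time and is no camera call.
- job_done(): hands the job in, once; it reports no verdict.
Trained networks look in the newest picture that a camera, given by its name, has taken for a name from the list of things; names that differ only in an ending like _2 or _b are one class to them, and where a whole thing is asked for, a point or a joint stands for the part that bears it (a point fixed in the world has none). Each returns a list of dicts, best first, with "conf" (0 to 1); they miss things now and then, are a little off and sometimes report something else, mostly with a low value. They report only what shows in the picture. A call takes as long as a camera call. They do not tell look-alikes from the thing itself.
- find_in(camera, target): "bbox" ([left, top, right, bottom] in pixels, round what is visible of it).
- silhouettes(camera, target): "mask" (400x640 bool, what is visible of it) and "bbox" ([left, top, right, bottom] in pixels, round what is visible of it).
- landmark_of(camera, target): "pixel" ([column, row] in pixels: a listed point, or the origin of a listed thing).
The state is a dict: "time": time; "joint_pos": joint angles; "joint_vel": joint speeds; "joint_efforts": joint torques, N m; "tool_pos": TCP position; "tool_rot": TCP orientation; "contact_force": force on the tool from outside, world axes, zero at the start; "ft_torque": the same for the moment, N m; "gripper_width": opening from 0.0 (shut) to 1.0 (fully open).
Only numpy, scipy, OpenCV 4.12 (cv2) and the standard library are available. Lean on these libraries where they do the work, as an engineer would, in place of code of your own. Each camera call takes 0.05 s, during which the arm holds its last target.

## Task

Stand the small white starter crock upright in the open proofing box, wholly on the round warming plate with no part of its foot overhanging the edge, and let go of it. Then unlock the folding lid stay by lifting its knee forward and up past straight, and lower the lid by its bar until it is fully shut: guide it all the way down, do not let it drop. Leave the tin and the garlic on the worktop where they are.

Things in the scene. Friction and masses are not known exactly. Their poses are not given: they have to be found in the camera images.
- proofing_box: Fixed pale wooden box open at the top under its raised lid, 190 (x, depth) x 300 (y, width) x 110 mm high, walls 10 mm, black dial on the front. Origin: centre of its underside on the worktop; own x points from its front to its back (hinge side), y to its left, z up
- plate_top (a point): Centre of the top face of the round aluminium warming plate inside the box, 80 mm across; the face is 26 mm above the worktop, 12 mm above the box floor and 84 mm below the box rim. Axes as the box
- lid_hinge (a point): Middle of the lid's hinge line, along the box's top rear edge, 110 mm above the worktop, parallel to the box's y. The lid is a wooden panel 195 x 304 x 12 mm, 0.45 kg or so; at the start it leans forward over the box at 70 degrees above horizontal
- lid_bar (a point): Centre of the round steel pull bar on the lid's front edge: 12 mm thick, 150 mm long, parallel to the box's y, 233 mm from the hinge line; clear gap of 32 mm between bar and panel edge (posts 66 mm either side of the centre). Axes as the box's at the start, turning with the lid. Lid shut: 116 mm above the worktop, 138 mm in front of the box's centre
- lid (a joint): Lid angle in rad: 0 as it stands open at the start, 1.222 fully shut. Hinge friction (0.33 N m) holds the lid where it is left while it is steep; from some point between 50 and 30 degrees above horizontal (joint 0.35 to 0.7) it falls by its own weight
- stay_knee (a point): Centre of the knee of the folding stay inside the right-hand end of the box: a black round grip on its pivot, 26 mm in diameter, 18 mm wide, axis parallel to the box's y; at the start 48 mm above the box rim, under the leaning lid. The steel links are 13 mm wide, 74 mm between pivots; the lower one is pivoted to the box 100 mm in front of the hinge line, 20 mm below the rim
- stay_upper (a joint): Knee angle, rad: 0 locked (at its stop, past centre to the rear), 0.18 links straight, growing as it folds to the front; unlocked beyond 0.4, about 2.9 with the lid shut. To lift it, the knee moves on an arc of 74 mm about the lower pivot, at first 95 % forward (box -x), 33 % up; the lid sinks with it. 35 mm of lift gives about 0.9; friction then holds stay and lid there
- crock_mid (a point): Centre, half-way up, of the loose white glazed crock with a flat wooden lid (fixed to it) and a small wooden knob: 56 mm in diameter from 4 to 40 mm above its foot, 70 mm high in all, about 0.22 kg; foot 51 mm across. It starts on the worktop, left or right of the box
- tin_mid (a point): Centre of a loose tin with a paper label, 57 mm in diameter, 72 mm high, standing on the worktop; leave it
- garlic_mid (a point): Centre of a loose garlic bulb, 60 x 57 x 58 mm, on the worktop; leave it
Mind the look-alikes: they are no part of the job. What is shaped like the part that bears crock_mid but black or blue is not meant.

How it is judged:
On the way, in this order (a step that is already met when the one before it is completed fails the run):
1. the crock stands upright, wholly on the warming plate, and is let go (horizontal distance between crock_mid and plate_top below 0.014 m and z of crock_mid in the frame of plate_top between 0.031 and 0.039 m and angle between crock_mid's own z axis and vertical below 0.1 rad and contact force between the fingers and crock below 0.3 N), for 0.2 s.
2. the knee of the stay is lifted past centre, so that the stay is unlocked (value of joint stay_upper above 0.35 rad), for 0.1 s.
At the end, for the whole second after the job is handed in: The lid is fully shut (within 0.03 rad, 7 mm at the bar) and at rest, and inside the crock stands upright (within 0.1 rad) on the warming plate with its centre within 14 mm of the plate's centre, so that no edge overhangs (value of joint lid above 1.19 rad and horizontal distance between crock_mid and plate_top below 0.014 m and z of crock_mid in the frame of plate_top between 0.031 and 0.039 m and angle between crock_mid's own z axis and vertical below 0.1 rad and velocity of joint lid below 0.05 rad/s); the robot touches nothing.
It fails at once if the lid drops or slams (turns shut faster than 2 rad/s) (velocity of joint lid above 2 rad/s).
It fails at once if the crock is tipped over (angle between crock_mid's own z axis and vertical above 1 rad).
It fails at once if the tin or the garlic is pushed more than 30 mm from its place (distance of any of tin_mid, garlic_mid from where it was at the start of the episode above 0.03 m).
It also fails if it takes over 72 s, if anything falls off the work surface, if the arm or the gripper's body presses on something with over 40 N, if the wrist force passes 120 N, or if a joint passes its speed limit or range.

## Working session

There is one attempt and no reset: what is moved stays moved. The work goes in short steps, Python scripts to look and compute and a shell command to move; the robot and the scene stay as the last step left them, time stands still between calls to the robot, and variables do not carry over. Pictures are saved under pics/ and viewed, and the job is handed in when it is done.

```bash
ls; mkdir -p pics; cat > h.py <<'E'
import numpy as np, cv2
from scipy.spatial.transform import Rotation as R
from plant import *
def P(name):
    m=camera_model(name); K=np.array(m["camera_matrix"],float); Rm=cv2.Rodrigues(np.array(m["rvec"],float))[0]; t=np.array(m["tvec"],float).ravel()
    return K,Rm,t
def proj(name,p):
    K,Rm,t=P(name); c=Rm@np.array(p)+t; q=K@c; return q[:2]/q[2]
def ray(name,px):
    K,Rm,t=P(name); d=Rm.T@np.linalg.inv(K)@np.array([px[0],px[1],1.]); return -Rm.T@t,d/np.linalg.norm(d)
def onz(name,px,z):
    o,d=ray(name,px); return o+d*(z-o[2])/d[2]
def tri(a,pa,b,pb):
    o1,d1=ray(a,pa);o2,d2=ray(b,pb)
    s=np.linalg.lstsq(np.c_[d1,-d2],o2-o1,rcond=None)[0]
    x,y=o1+d1*s[0],o2+d2*s[1]; return (x+y)/2,np.linalg.norm(x-y)
def save(name,fn):
    f=grab_frame(name); cv2.imwrite('pics/'+fn,cv2.cvtColor(f,cv2.COLOR_RGB2BGR)); return f
E
python3 - <<'E'
from h import *
np.set_printoptions(precision=3,suppress=True)
print(state())
for c in("scene","top"):
    save(c,c+"0.png"); K,Rm,t=P(c); print(c,K[0],-Rm.T@t,Rm[2])
    for n in ["crock_mid","plate_top","lid_hinge","lid_bar","stay_knee","tin_mid","garlic_mid","proofing_box"]:
        print(n,[(np.round(d["pixel"],1).tolist(),round(d["conf"],2)) for d in landmark_of(c,n)[:4]])
E
```

```text
pics
{'time': 0.0, 'joint_pos': array([-1.466,  0.053,  1.614,  0.   ,  1.476, -0.119]), 'joint_vel': array([ 0.   , -0.001, -0.001, -0.   , -0.002, -0.001]), 'joint_efforts': array([ -0.   , -39.368, -37.018,  -0.   ,   0.007,  -0.   ]), 'tool_pos': array([ 0.139, -0.609,  0.247]), 'tool_rot': array([-0.001,  0.994,  0.112,  0.   ]), 'contact_force': array([0.531, 0.057, 0.387]), 'ft_torque': array([-0.03 ,  0.05 , -0.028]), 'gripper_width': 0.9990814155218247}
scene [473.159   0.    318.882] [-0.647 -0.611  1.048] [ 0.749  0.405 -0.524]
crock_mid [([209.7, 232.3], 0.79), ([406.9, 292.3], 0.53), ([234.9, 214.9], 0.51)]
plate_top [([309.7, 236.9], 0.59), ([321.2, 244.7], 0.48)]
lid_hinge [([327.7, 206.7], 0.88)]
lid_bar []
stay_knee []
tin_mid [([406.7, 290.1], 0.82)]
garlic_mid [([247.8, 233.4], 0.58)]
proofing_box [([321.1, 240.3], 0.69)]
top [441.815   0.    312.501] [0.304 0.022 1.363] [ 0.211  0.012 -0.977]
crock_mid [([192.3, 207.3], 0.78), ([232.4, 192.3], 0.64)]
plate_top [([304.5, 207.0], 0.82)]
lid_hinge [([308.1, 165.4], 0.6)]
lid_bar [([315.4, 171.0], 0.6)]
stay_knee [([353.7, 185.7], 0.49)]
tin_mid [([437.2, 248.1], 0.7)]
garlic_mid [([227.7, 232.1], 0.65)]
proofing_box [([315.1, 202.0], 0.59)]
```

View pics/scene0.png

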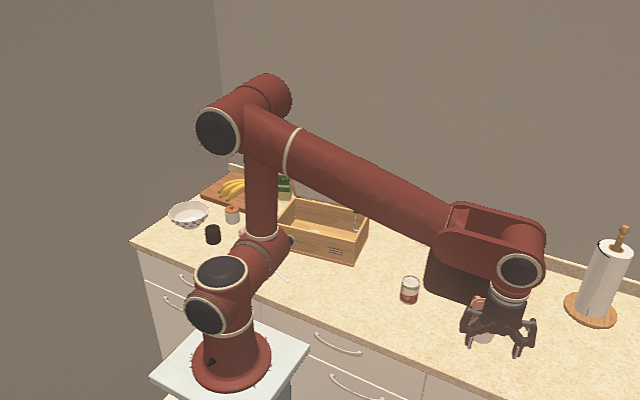

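View pics/top0.png

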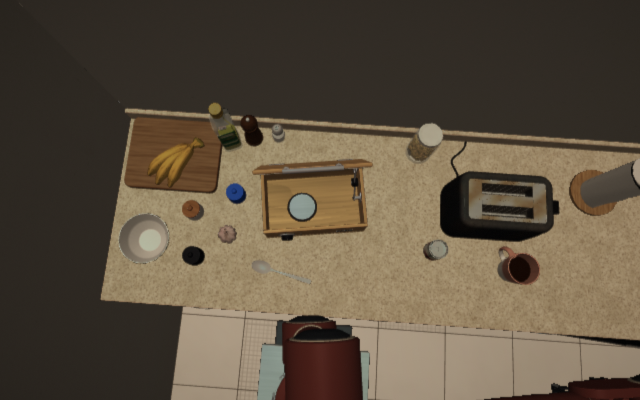

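```bash
python3 - <<'E'
import cv2,numpy as np
a=cv2.imread('pics/scene0.png')[170:320,170:450];b=cv2.imread('pics/top0.png')[140:270,160:460]
cv2.imwrite('pics/c1.png',cv2.resize(a,None,fx=2.8,fy=2.8,interpolation=2));cv2.imwrite('pics/c2.png',cv2.resize(b,None,fx=2.6,fy=2.6,interpolation=2))
E
```

```text
(no output)
```

View pics/c1.png

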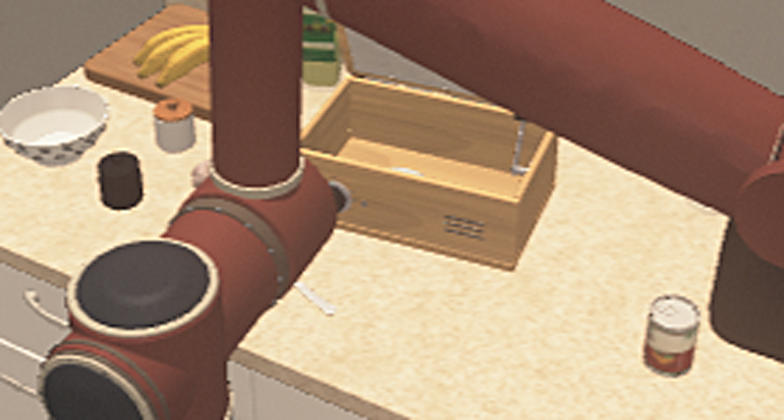

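View pics/c2.png

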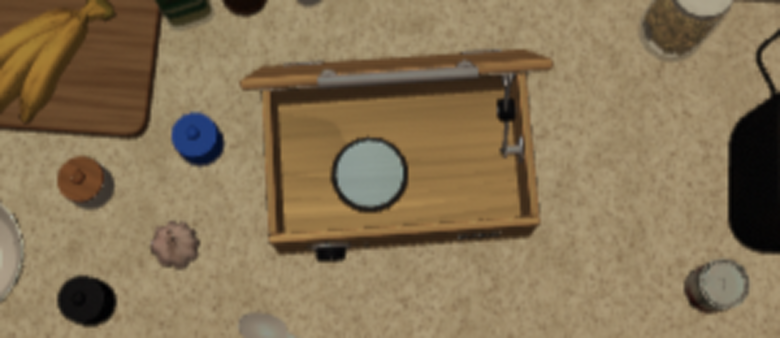

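The white-bodied, wooden-lidded crock is at top (192,209) and scene (232,214). Three things could be mistaken for it:
- Black crock: top (193,256), scene (213,234).
- Blue crock: top (235,193), hidden behind the arm in the scene view.
- Tin: top (436,250), scene (409,290).

The garlic is at top (227,233). The scene crop confirms the white body at (232,214). Next I'll measure.

```bash
python3 - <<'E'
from h import *
np.set_printoptions(precision=4,suppress=True)
grab_frame("top");grab_frame("scene")
for c in("scene","top"):
    for n in["crock_mid","tin_mid","garlic_mid"]:
        print(c,n,[(np.round(d["bbox"],1).tolist(),round(d["conf"],2)) for d in find_in(c,n)[:5]])
    for n in["crock_mid","lid_bar","plate_top","stay_knee"]:
        print(c,n,[(np.round(d["pixel"],1).tolist(),round(d["conf"],2)) for d in landmark_of(c,n)[:5]])
print("crock",tri("scene",(234.9-2,214.9),"top",(192.3,207.3)))
print("crock z35",onz("top",(192.3,209),.035),onz("scene",(232.5,215),.035))
for nm,p,z in[("plate",(302.5,207),.026),("FLrim",(264,234),.11),("FRrim",(366,228),.11),("BLrim",(262,172),.11),("BR",(363,168),.11),("knee",(353.7,183),.158),("tin",(437,249),.036),("garlic",(227.5,233),.03),("blue",(235,193),.035),("black",(193,256),.035),("bar",(313,169),.3)]:
    print(nm,onz("top",p,z))
E
```

```text
scene crock_mid [([201.5, 222.7, 217.9, 244.6], 0.72), ([229.2, 207.1, 237.5, 226.5], 0.69)]
scene tin_mid [([397.9, 278.7, 423.2, 301.5], 0.79)]
scene garlic_mid [([237.4, 228.8, 247.3, 238.9], 0.39)]
scene crock_mid [([208.8, 231.5], 0.71), ([235.6, 213.1], 0.7), ([408.3, 290.7], 0.7), ([331.4, 202.5], 0.19)]
scene lid_bar []
scene plate_top [([309.2, 236.4], 0.71), ([247.2, 233.2], 0.16)]
scene stay_knee [([310.8, 236.5], 0.26)]
top crock_mid [([220.7, 183.1, 244.1, 204.0], 0.73), ([180.0, 201.0, 205.0, 219.5], 0.66), ([182.0, 250.4, 203.9, 265.1], 0.55)]
top tin_mid [([421.4, 239.3, 446.8, 260.5], 0.88), ([252.8, 161.6, 376.0, 173.3], 0.17)]
top garlic_mid [([217.1, 227.5, 235.3, 246.3], 0.79)]
top crock_mid [([189.1, 210.6], 0.63), ([232.9, 192.7], 0.54), ([192.8, 254.7], 0.53)]
top lid_bar [([318.1, 168.6], 0.9), ([307.1, 166.1], 0.21)]
top plate_top [([300.8, 206.3], 0.86), ([189.8, 212.3], 0.28)]
top stay_knee [([354.2, 185.1], 0.58)]
crock (array([0.5378, 0.4076, 0.0202]), np.float64(0.0004221036658344162))
crock z35 [0.5301 0.4025 0.035 ] [0.5194 0.3941 0.035 ]
plate [0.5626 0.0673 0.026 ]
FLrim [0.4601 0.1679 0.11  ]
FRrim [ 0.4986 -0.1215  0.11  ]
BLrim [0.6421 0.1912 0.11  ]
BR [ 0.6761 -0.1043  0.11  ]
knee [ 0.6162 -0.0755  0.158 ]
tin [ 0.4621 -0.3456  0.036 ]
garlic [0.4651 0.2879 0.03  ]
blue [0.5895 0.2779 0.035 ]
black [0.3882 0.3819 0.035 ]
bar [0.6079 0.0393 0.3   ]
```

```bash
python3 - <<'E'
import cv2,numpy as np
b=cv2.imread('pics/top0.png')[155:245,250:380]
cv2.imwrite('pics/c3.png',cv2.resize(b,None,fx=6,fy=6,interpolation=2))
a=cv2.imread('pics/scene0.png')[190:270,270:380]
cv2.imwrite('pics/c4.png',cv2.resize(a,None,fx=7,fy=7,interpolation=2))
E
```

```text
(no output)
```

View pics/c3.png

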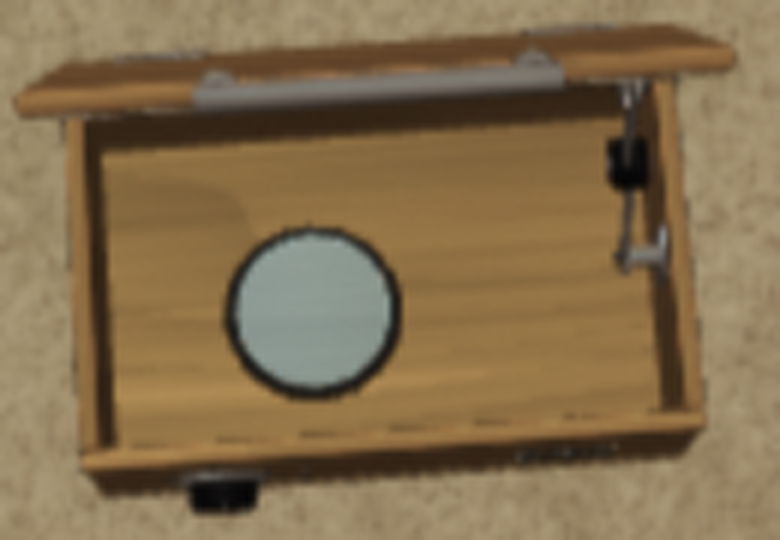

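View pics/c4.png

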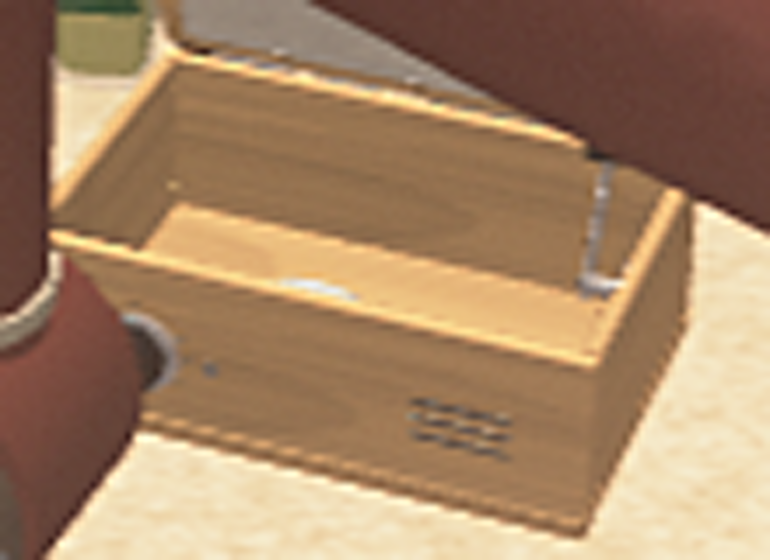

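```bash
cat > fit.py <<'E'
from h import *
from scipy.optimize import least_squares
np.set_printoptions(precision=4,suppress=True)
obs=[("top",(-.095,.15,.11),(263.7,232)),("top",(-.095,-.15,.11),(367.2,225.8)),
("scene",(-.095,.15,.11),(277.1,223.6)),("scene",(-.095,-.15,.11),(355.7,242.6)),("scene",(.095,-.15,.11),(368.6,217.9)),("scene",(-.095,-.15,0),(353.3,266.7)),("scene",(.085,.14,.11),(295,199))]
def W(p,q): c,s=np.cos(p[2]),np.sin(p[2]); return np.array([p[0]+c*q[0]-s*q[1],p[1]+s*q[0]+c*q[1],q[2]])
f=lambda p:np.concatenate([proj(c,W(p,q))-np.array(u) for c,q,u in obs])
r=least_squares(f,[.57,.03,.13],loss='soft_l1'); 
if __name__=="__main__":
    print(r.x); print(f(r.x).reshape(-1,2))
    p=r.x; c,s=np.cos(p[2]),np.sin(p[2])
    pl=onz("top",(302.3,207.2),.026); d=pl-np.r_[p[:2],0]; print("plate",pl,"box",c*d[0]+s*d[1],-s*d[0]+c*d[1])
    kz=.158; k=onz("top",(250+628/6,155+162/6),kz); d=k-np.r_[p[:2],0]; print("knee",k,"box",c*d[0]+s*d[1],-s*d[0]+c*d[1])
    print("bar exp",W(p,(.095-.233*np.cos(np.radians(70)),0,.11+.233*np.sin(np.radians(70)))), "seen", (250+378/6,155+85/6), proj("top",W(p,(.095-.233*np.cos(np.radians(70)),0,.11+.233*np.sin(np.radians(70))))))
E
python3 fit.py
```

```text
[0.5781 0.0354 0.1432]
[[-0.4668  1.0579]
 [ 0.6964 -0.0513]
 [-4.7326 -0.7783]
 [-0.3444 -0.525 ]
 [ 2.0841 -5.5707]
 [ 0.3572  1.2973]
 [ 0.3769 -1.0204]]
plate [0.562  0.0679 0.026 ] box -0.01134881000102271 0.0344473660727988
knee [ 0.6193 -0.0781  0.158 ] box 0.02453035643369682 -0.1181835217704104
bar exp [0.5933 0.0376 0.3289] seen (313.0, 169.16666666666666) [313.3081 171.5496]
```

```bash
cat >> h.py <<'E'
def toolR():
    q=state()["tool_rot"]; return R.from_quat([q[1],q[2],q[3],q[0]])
def go(p,yaw=None,tilt=None):
    s=state(); T=toolR(); d=T.inv().apply(np.array(p)-s["tool_pos"])/.03
    print("time %.2f"%s["time"],"at",s["tool_pos"].round(4),"q",s["joint_pos"].round(2),"F",s["contact_force"].round(1),"w %.3f"%s["gripper_width"])
    print("delta units(tool)",d.round(2))
    if yaw is not None:
        # tool: x fwd at yaw, z down, tilted forward by tilt
        G=R.from_euler('z',yaw)*R.from_euler('x',np.pi)*R.from_euler('y',tilt)
        print("turn units",((T.inv()*G).as_rotvec()/np.radians(5)).round(2), "delta units at goal axes",(G.inv().apply(np.array(p)-s["tool_pos"])/.03).round(2))
E
python3 -m crank '[{"angular":[0,0,0.94],"delta_pos":[0.94,-0.79,-0.2],"gripper":1},{"angular":[0,0,0],"delta_pos":[0.94,-0.79,-0.2],"gripper":1},{"angular":[0,0,0],"delta_pos":[0.94,-0.79,-0.2],"gripper":1},{"angular":[0,0,0],"delta_pos":[0.94,-0.79,-0.2],"gripper":1},{"angular":[0,0,0],"delta_pos":[0.94,-0.79,-0.2],"gripper":1},{"angular":[0,0,0],"delta_pos":[0.94,-0.79,-0.2],"gripper":1},{"angular":[0,0,0],"delta_pos":[0.94,-0.79,-0.2],"gripper":1},{"angular":[0,0,0],"delta_pos":[0.94,-0.79,-0.2],"gripper":1},{"angular":[0,0,0],"delta_pos":[0.94,-0.79,-0.2],"gripper":1},{"angular":[0,0,0],"delta_pos":[0.94,-0.79,-0.2],"gripper":1},{"angular":[0,0,0],"delta_pos":[0.94,-0.79,-0.2],"gripper":1}]'
python3 -c "
from h import *
go([.40,0.1,.33],.143,np.radians(22))"
```

```text
time: 3.08
tool_pos: [0.4073, -0.3046, 0.3147]
tool_rot: [0.0, 0.997, 0.071, 0.0]
contact_force: [1.1, -0.4, 0.2]
gripper_width: 1.001
time 3.08 at [ 0.4073 -0.3046  0.3147] q [-0.79 -0.26  1.79  0.    1.61  0.64] F [ 1.1 -0.4  0.2] w 1.001
delta units(tool) [  1.66 -13.39  -0.52]
turn units [ 0.01  4.4  -0.01] delta units at goal axes [  1.75 -13.38   0.16]
```

```bash
python3 -m crank '[{"angular":[0,1,0],"delta_pos":[0.1,-1,0],"gripper":1},{"angular":[0,1,0],"delta_pos":[0.1,-1,0],"gripper":1},{"angular":[0,1,0],"delta_pos":[0.1,-1,0],"gripper":1},{"angular":[0,1,0],"delta_pos":[0.1,-1,0],"gripper":1},{"angular":[0,0.4,0],"delta_pos":[0.1,-1,0],"gripper":1},{"angular":[0,0,0],"delta_pos":[0.1,-1,0],"gripper":1},{"angular":[0,0,0],"delta_pos":[0.1,-1,0],"gripper":1},{"angular":[0,0,0],"delta_pos":[0.1,-1,0],"gripper":1},{"angular":[0,0,0],"delta_pos":[0.1,-1,0],"gripper":1},{"angular":[0,0,0],"delta_pos":[0.1,-1,0],"gripper":1},{"angular":[0,0,0],"delta_pos":[0.1,-1,0],"gripper":1},{"angular":[0,0,0],"delta_pos":[0.1,-1,0],"gripper":1}]'
python3 - <<'E'
from h import *
save("scene","scene1.png");save("top","top1.png")
go([.46,0.38,.20],.143,np.radians(22))
a=cv2.imread('pics/top1.png')[150:290,130:290];b=cv2.imread('pics/scene1.png')[150:290,130:290]
cv2.imwrite('pics/c5.png',np.hstack([cv2.resize(x,None,fx=2.5,fy=2.5,interpolation=2) for x in(a,b)]))
E
```

```text
time: 4.58
tool_pos: [0.3893, 0.0566, 0.3251]
tool_rot: [-0.013, 0.979, 0.069, 0.191]
contact_force: [0.3, 0.9, -0.6]
gripper_width: 1.001
time 4.67 at [0.3892 0.0579 0.3253] q [-0.11 -0.88  2.2   0.1   1.45  1.32] F [-0.6  0.1  0.4] w 1.000
delta units(tool) [  2.05 -10.27   5.34]
turn units [-0.02 -0.01  0.04] delta units at goal axes [  2.02 -10.29   5.32]
```

View pics/c5.png

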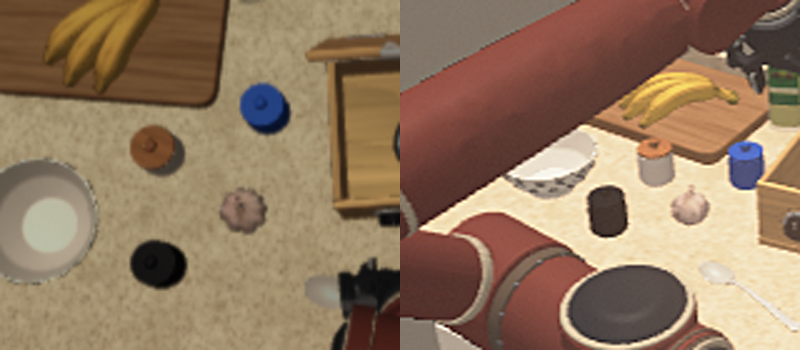

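View pics/scene1.png

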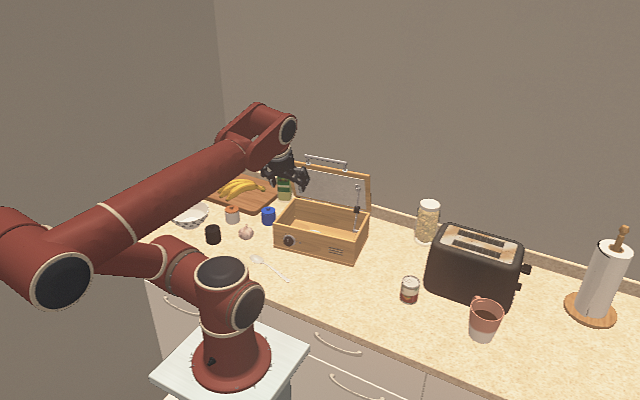

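```bash
python3 - <<'E'
from h import *
from fit import r
from scipy.optimize import least_squares
np.set_printoptions(precision=4,suppress=True)
bb={}
for c in("scene","top"):
    for n in["crock_mid","tin_mid"]:
        for d in find_in(c,n)[:5]: print(c,n,np.round(d["bbox"],1),round(d["conf"],2))
    for n in["crock_mid","stay_knee","lid_bar","plate_top"]:
        print(c,n,[(np.round(d["pixel"],1).tolist(),round(d["conf"],2)) for d in landmark_of(c,n)[:5]])
# colour based top lid center: wooden lid+knob; model points
a=np.linspace(0,2*np.pi,60)
def bbox(c,x,y):
    pts=[(x+.028*np.cos(t),y+.028*np.sin(t),z) for t in a for z in(.004,.04,.05)]+[(x+.008*np.cos(t),y+.008*np.sin(t),.07) for t in a]
    q=np.array([proj(c,p) for p in pts]); return np.r_[q.min(0),q.max(0)]
print("pred",bbox("scene",.525,.4),bbox("top",.525,.4))
im=cv2.imread('pics/scene1.png')[195:240,210:275]; im2=cv2.imread('pics/top1.png')[190:230,170:230]
cv2.imwrite('pics/c6.png',cv2.resize(im,None,fx=10,fy=10,interpolation=0)); cv2.imwrite('pics/c7.png',cv2.resize(im2,None,fx=10,fy=10,interpolation=0))
im=cv2.imread('pics/scene1.png')[145:245,270:380]; cv2.imwrite('pics/c8.png',cv2.resize(im,None,fx=6,fy=6,interpolation=2))
E
```

```text
scene crock_mid [261.9 209.9 273.9 227.6] 0.74
scene crock_mid [204.4 222.1 220.9 246.8] 0.71
scene crock_mid [224.8 206.1 237.5 228.2] 0.57
scene tin_mid [398.7 278.3 421.  302.5] 0.87
scene crock_mid [([208.2, 231.2], 0.83), ([234.4, 215.9], 0.76)]
scene stay_knee [([358.4, 210.5], 0.48)]
scene lid_bar [([324.5, 157.8], 0.69)]
scene plate_top [([310.7, 239.0], 0.6)]
top crock_mid [181.4 201.1 206.3 220.2] 0.86
top crock_mid [180.5 243.7 202.4 267. ] 0.64
top crock_mid [226.3 182.4 243.9 205.9] 0.54
top tin_mid [420.9 238.  448.  261.6] 0.63
top tin_mid [253.2 158.4 373.9 241.1] 0.37
top tin_mid [179.7 199.6 207.2 219.3] 0.37
top crock_mid [([191.3, 208.5], 0.76), ([191.8, 254.8], 0.74), ([233.8, 194.2], 0.59)]
top stay_knee [([351.8, 183.6], 0.41)]
top lid_bar [([316.4, 173.5], 0.92)]
top plate_top [([302.5, 207.2], 0.77)]
pred [224.4087 205.069  240.1339 224.6625] [182.3056 200.7083 204.4665 221.3689]
```

View pics/c6.png

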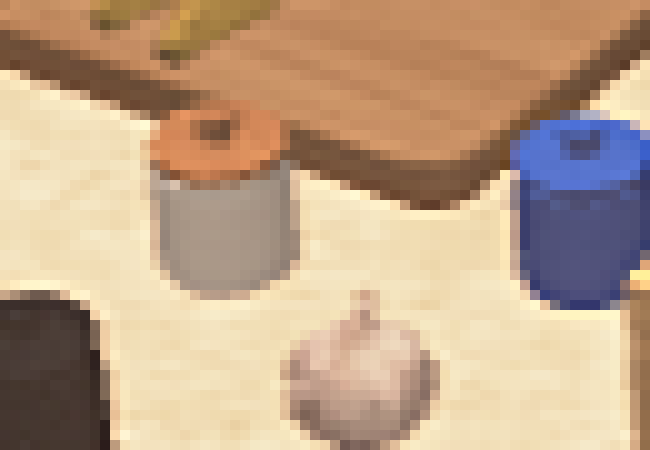

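View pics/c7.png

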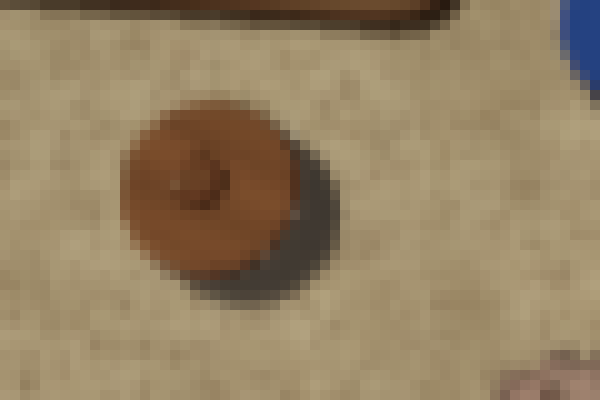

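View pics/c8.png

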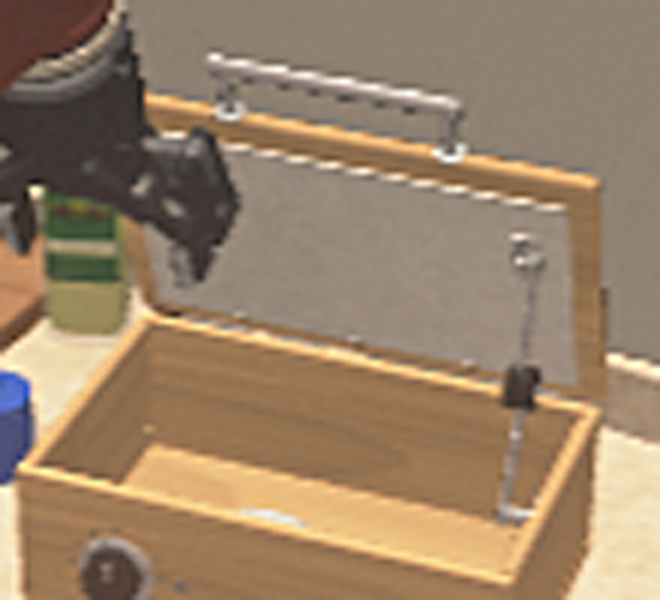

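```bash
sed -i 's/("scene",(-.095,.15,.11),(277.1,223.6))/("scene",(-.095,.15,.11),(273.3,223))/; s/(355.7,242.6)/(356.2,242.4)/; s/(368.6,217.9)/(370.5,213)/' fit.py; python3 fit.py; python3 - <<'E'
from h import *
from fit import r
np.set_printoptions(precision=4,suppress=True)
p=r.x
def box(w): d=w[:2]-p[:2]; c,s=np.cos(p[2]),np.sin(p[2]); return np.array([c*d[0]+s*d[1],-s*d[0]+c*d[1],w[2]])
print("lid disc",tri("scene",(231.6,209.5),"top",(191.1,208.8)))
print("crock from lid z.053",onz("top",(191.1,208.8),.053),onz("scene",(231.6,209.5),.053))
k,e=tri("scene",(356.7,209.3),"top",(354.7,182)); print("knee",k,e,box(k))
b,e=tri("scene",(325.8,158.7),"top",(313,169.2)); print("bar",b,e,box(b))
q,e=tri("scene",(310.7,239),"top",(302.4,207.2)); print("plate",q,e,box(q))
E
```

```text
[0.5789 0.0352 0.1419]
[[-0.4125  0.7277]
 [ 0.747  -0.2446]
 [-0.7642 -0.3096]
 [-0.7378 -0.4055]
 [ 0.3441 -0.7234]
 [ 0.4603  1.2137]
 [ 0.579  -1.1179]]
plate [0.562  0.0679 0.026 ] box -0.01213518308212996 0.034754090557289195
knee [ 0.6193 -0.0781  0.158 ] box 0.02394224738940878 -0.11783005514083993
bar exp [0.594  0.0373 0.3289] seen (313.0, 169.16666666666666) [313.4271 171.2463]
lid disc (array([0.5269, 0.4014, 0.0534]), np.float64(0.001291162420874782))
crock from lid z.053 [0.5273 0.401  0.053 ] [0.5271 0.4025 0.053 ]
knee [ 0.6186 -0.0772  0.1584] 0.00213121880941654 [ 0.0234 -0.1169  0.1584]
bar [0.5983 0.0383 0.3326] 0.0008931151493271907 [0.0197 0.0004 0.3326]
plate [0.5628 0.0706 0.0127] 0.006197743722443786 [-0.0109  0.0373  0.0127]
```

```bash
python3 - <<'E'
from h import *
go([.4835,.395,.138],.142,np.radians(22)); go([.528,.4015,.027],.142,np.radians(22))
E
```

```text
time 5.28 at [0.3896 0.0553 0.3247] q [-0.11 -0.88  2.2   0.09  1.45  1.32] F [ 1.  -0.4  0.7] w 1.002
delta units(tool) [  2.02 -10.77   7.53]
turn units [ 0.    0.   -0.01] delta units at goal axes [  2.03 -10.77   7.53]
time 5.28 at [0.3896 0.0553 0.3247] q [-0.11 -0.88  2.2   0.09  1.45  1.32] F [ 1.  -0.4  0.7] w 1.002
delta units(tool) [  2.02 -10.78  11.52]
turn units [ 0.    0.   -0.01] delta units at goal axes [  2.03 -10.77  11.52]
```

```bash
python3 -m crank '[{"angular":[0,0,0],"delta_pos":[0.17,-0.9,0.63],"gripper":1},{"angular":[0,0,0],"delta_pos":[0.17,-0.9,0.63],"gripper":1},{"angular":[0,0,0],"delta_pos":[0.17,-0.9,0.63],"gripper":1},{"angular":[0,0,0],"delta_pos":[0.17,-0.9,0.63],"gripper":1},{"angular":[0,0,0],"delta_pos":[0.17,-0.9,0.63],"gripper":1},{"angular":[0,0,0],"delta_pos":[0.17,-0.9,0.63],"gripper":1},{"angular":[0,0,0],"delta_pos":[0.17,-0.9,0.63],"gripper":1},{"angular":[0,0,0],"delta_pos":[0.17,-0.9,0.63],"gripper":1},{"angular":[0,0,0],"delta_pos":[0.17,-0.9,0.63],"gripper":1},{"angular":[0,0,0],"delta_pos":[0.17,-0.9,0.63],"gripper":1},{"angular":[0,0,0],"delta_pos":[0.17,-0.9,0.63],"gripper":1},{"angular":[0,0,0],"delta_pos":[0.17,-0.87,0.6],"gripper":1}]'
python3 - <<'E'
from h import *
go([.528,.4015,.027],.142,np.radians(22))
E
```

```text
time: 6.78
tool_pos: [0.4841, 0.3964, 0.1374]
tool_rot: [-0.013, 0.979, 0.07, 0.19]
contact_force: [0.4, 0.3, -0.2]
gripper_width: 0.998
time 6.78 at [0.4841 0.3964 0.1374] q [ 0.64 -0.02  1.91 -0.23  0.92  2.18] F [ 0.4  0.3 -0.2] w 0.998
delta units(tool) [-0.01  0.04  3.96]
turn units [ 0.  0. -0.] delta units at goal axes [-0.01  0.04  3.96]
```

```bash
python3 -m crank '[{"angular":[0,0,0],"delta_pos":[0,0.04,0.8],"gripper":1},{"angular":[0,0,0],"delta_pos":[0,0,0.8],"gripper":1},{"angular":[0,0,0],"delta_pos":[0,0,0.8],"gripper":1},{"angular":[0,0,0],"delta_pos":[0,0,0.8],"gripper":1},{"angular":[0,0,0],"delta_pos":[0,0,0.75],"gripper":1},{"angular":[0,0,0],"delta_pos":[0,0,0],"gripper":1}]'
python3 - <<'E'
from h import *
go([.528,.4015,.027]); save("top","top2.png");save("scene","scene2.png")
a=cv2.imread('pics/top2.png')[170:260,150:270];b=cv2.imread('pics/scene2.png')[170:260,180:300]
cv2.imwrite('pics/c9.png',np.hstack([cv2.resize(x,None,fx=3.3,fy=3.3,interpolation=2) for x in(a,b)]))
E
```

```text
time: 7.52
tool_pos: [0.5271, 0.3995, 0.0259]
tool_rot: [-0.012, 0.98, 0.069, 0.188]
contact_force: [0.2, 0.3, -0.2]
gripper_width: 0.998
time 7.53 at [0.5271 0.3995 0.0259] q [ 0.6   0.22  1.87 -0.25  0.73  2.19] F [ 0.2  0.3 -0.2] w 0.998
delta units(tool) [ 0.05 -0.06 -0.02]
```

View pics/c9.png

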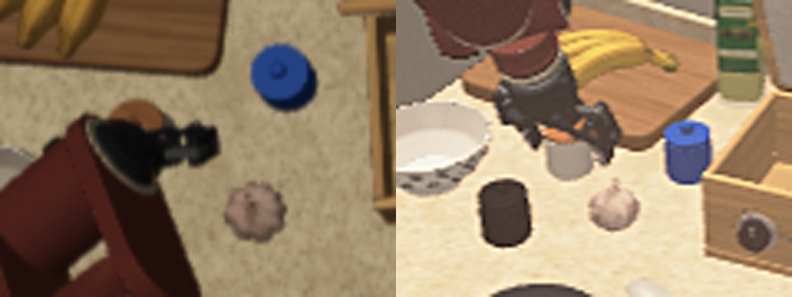

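The jaws straddle the white crock, and the black and blue ones are clear. I'll close and lift.

```bash
python3 -m crank '[{"angular":[0,0,0],"delta_pos":[0,0,0],"gripper":0.5},{"angular":[0,0,0],"delta_pos":[0,0,0],"gripper":0.4},{"angular":[0,0,0],"delta_pos":[0,0,0],"gripper":0.3},{"angular":[0,0,0],"delta_pos":[0,0,0],"gripper":0.3},{"angular":[0,0,0],"delta_pos":[0,0,0],"gripper":0.3},{"angular":[0,0,0],"delta_pos":[0,0,0],"gripper":0.3},{"angular":[0,0,0],"delta_pos":[0,0,0],"gripper":0.3}]'
python3 -m crank '[{"angular":[0,0,0],"delta_pos":[-0.15,0,-0.37],"gripper":0.3},{"angular":[0,0,0],"delta_pos":[-0.37,0,-0.93],"gripper":0.3},{"angular":[0,0,0],"delta_pos":[-0.37,0,-0.93],"gripper":0.3},{"angular":[0,0,0],"delta_pos":[-0.37,0,-0.93],"gripper":0.3}]'
python3 - <<'E'
from h import *
go([.528,.4015,.027]); save("top","top3.png");save("scene","scene3.png")
a=cv2.imread('pics/top3.png')[170:260,150:270];b=cv2.imread('pics/scene3.png')[150:240,180:300]
cv2.imwrite('pics/c10.png',np.hstack([cv2.resize(x,None,fx=3.3,fy=3.3,interpolation=2) for x in(a,b)]))
E
```

```text
time: 8.5
tool_pos: [0.5288, 0.4017, 0.0306]
tool_rot: [-0.015, 0.979, 0.07, 0.192]
contact_force: [-2.6, 0.4, 7.2]
gripper_width: 0.631
time: 9.0
tool_pos: [0.4561, 0.3895, 0.1015]
tool_rot: [-0.013, 0.979, 0.069, 0.189]
contact_force: [0.2, -1.2, -2.1]
gripper_width: 0.636
time 9.00 at [0.4561 0.3895 0.1015] q [ 0.67 -0.03  1.99 -0.25  0.87  2.23] F [ 0.2 -1.2 -2.1] w 0.636
delta units(tool) [ 1.33 -0.06  3.21]
```

View pics/c10.png

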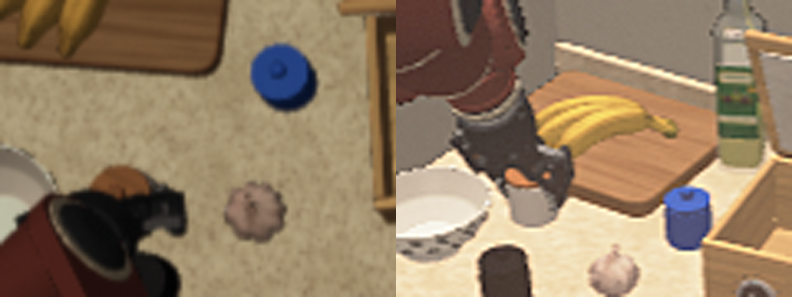

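```bash
python3 - <<'E'
from h import *
go([.48,.37,.22],.142,np.radians(22));go([.55,.07,.20],.142,np.radians(22))
E
```

```text
time 9.10 at [0.4568 0.3909 0.1038] q [ 0.67 -0.03  1.99 -0.25  0.86  2.23] F [-0.7  0.7 -2.2] w 0.632
delta units(tool) [ 2.07  0.79 -3.34]
turn units [-0.02 -0.02  0.  ] delta units at goal axes [ 2.07  0.8  -3.34]
time 9.10 at [0.4568 0.3909 0.1038] q [ 0.67 -0.03  1.99 -0.25  0.86  2.23] F [-0.7  0.7 -2.2] w 0.632
delta units(tool) [ 2.65 11.03 -2.4 ]
turn units [-0.02 -0.02  0.  ] delta units at goal axes [ 2.65 11.03 -2.39]
```

```bash
python3 -m crank '[{"angular":[0,0,0],"delta_pos":[0.52,0.2,-0.83],"gripper":0.3},{"angular":[0,0,0],"delta_pos":[0.52,0.2,-0.83],"gripper":0.3},{"angular":[0,0,0],"delta_pos":[0.52,0.2,-0.83],"gripper":0.3},{"angular":[0,0,0],"delta_pos":[0.52,0.2,-0.83],"gripper":0.3},{"angular":[0,0,0],"delta_pos":[0.05,0.85,0.08],"gripper":0.3},{"angular":[0,0,0],"delta_pos":[0.05,0.85,0.08],"gripper":0.3},{"angular":[0,0,0],"delta_pos":[0.05,0.85,0.08],"gripper":0.3},{"angular":[0,0,0],"delta_pos":[0.05,0.85,0.08],"gripper":0.3},{"angular":[0,0,0],"delta_pos":[0.05,0.85,0.08],"gripper":0.3},{"angular":[0,0,0],"delta_pos":[0.05,0.85,0.08],"gripper":0.3},{"angular":[0,0,0],"delta_pos":[0.05,0.85,0.08],"gripper":0.3},{"angular":[0,0,0],"delta_pos":[0.05,0.85,0.08],"gripper":0.3}]'
python3 -m crank '[{"angular":[0,0,0],"delta_pos":[0.05,0.85,0.08],"gripper":0.3},{"angular":[0,0,0],"delta_pos":[0.05,0.85,0.08],"gripper":0.3},{"angular":[0,0,0],"delta_pos":[0.05,0.85,0.08],"gripper":0.3},{"angular":[0,0,0],"delta_pos":[0.05,0.85,0.08],"gripper":0.3},{"angular":[0,0,0],"delta_pos":[0,0,0],"gripper":0.3}]'
python3 - <<'E'
from h import *
save("top","top4.png");save("scene","scene4.png")
a=cv2.imread('pics/top4.png')[140:260,240:380];b=cv2.imread('pics/scene4.png')[130:250,250:390]
cv2.imwrite('pics/c11.png',np.hstack([cv2.resize(x,None,fx=2.8,fy=2.8,interpolation=2) for x in(a,b)]))
go([.564,.068,.065],.142,np.radians(22))
E
```

```text
time: 10.6
tool_pos: [0.5281, 0.1691, 0.2026]
tool_rot: [-0.013, 0.979, 0.069, 0.189]
contact_force: [0.2, 0.9, -2.8]
gripper_width: 0.628
time: 11.22
tool_pos: [0.5517, 0.0691, 0.196]
tool_rot: [-0.013, 0.98, 0.068, 0.189]
contact_force: [-1.2, -0.0, -3.0]
gripper_width: 0.636
time 11.32 at [0.5517 0.0706 0.1966] q [-0.04 -0.31  2.06  0.08  1.02  1.36] F [ 0.1  0.2 -3.4] w 0.635
delta units(tool) [-1.27  0.15  4.22]
turn units [-0.    0.03 -0.01] delta units at goal axes [-1.28  0.14  4.22]
```

View pics/c11.png

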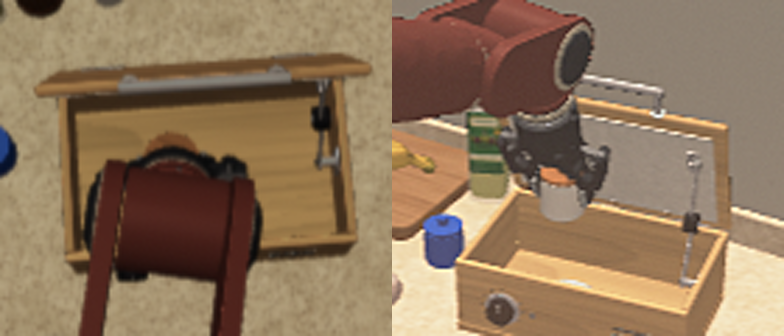

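```bash
python3 - <<'E'
from h import *
np.set_printoptions(precision=2,suppress=True)
a=np.linspace(0,2*np.pi,60)
def bbox(c,x,y,z0):
    q=np.array([proj(c,(x+.028*np.cos(t),y+.028*np.sin(t),z0+z)) for t in a for z in(.004,.04)]+[proj(c,(x+.0255*np.cos(t),y+.0255*np.sin(t),z0)) for t in a]); return np.r_[q.min(0),q.max(0)]
x,y,z=state()["tool_pos"]
print(bbox("scene",x-.002,y,z-.031))
im=cv2.imread('pics/scene4.png')[175:215,290:335]; cv2.imwrite('pics/c12.png',cv2.resize(im,None,fx=14,fy=14,interpolation=0))
E
```

```text
[301.65 191.21 318.07 209.34]
```

View pics/c12.png

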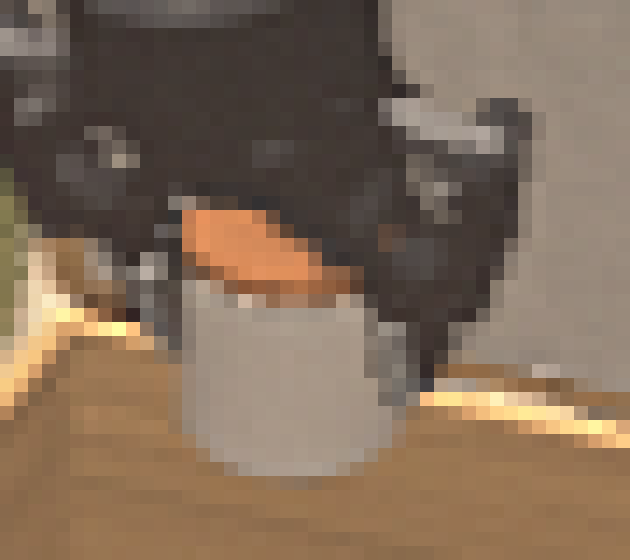

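```bash
python3 - <<'E'
from h import *
np.set_printoptions(precision=2,suppress=True)
x,y,z=state()["tool_pos"]; a=np.linspace(0,2*np.pi,60)
q=np.array([proj("top",(x-.002+.028*np.cos(t),y+.028*np.sin(t),z-.031+.053)) for t in a]);print(q.min(0),q.max(0))
im=cv2.imread('pics/top4.png')[180:215,280:330]; cv2.imwrite('pics/c13.png',cv2.resize(im,None,fx=14,fy=14,interpolation=0))
E
```

```text
[288.94 187.49] [310.05 208.12]
```

View pics/c13.png

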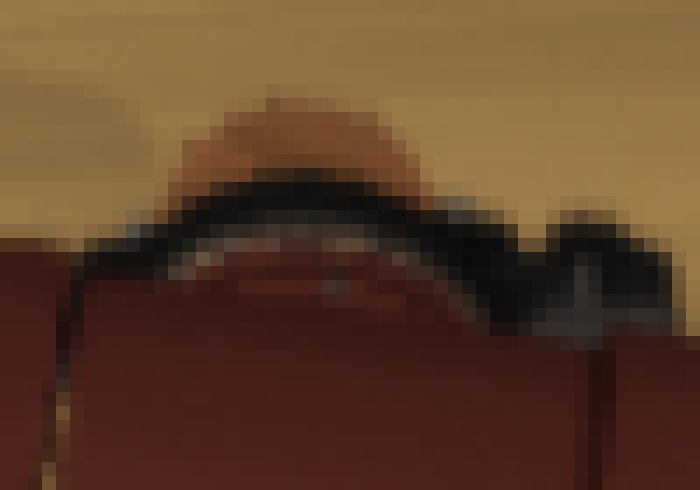

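```bash
python3 - <<'E'
from h import *
go([.5625,.0715,.068],.142,np.radians(22))
E
```

```text
time 11.32 at [0.5517 0.0706 0.1966] q [-0.04 -0.31  2.06  0.08  1.02  1.36] F [ 0.1  0.2 -3.4] w 0.635
delta units(tool) [-1.26  0.02  4.11]
turn units [-0.    0.03 -0.01] delta units at goal axes [-1.27  0.02  4.11]
```

```bash
python3 -m crank '[{"angular":[0,0,0],"delta_pos":[-0.16,0,0.51],"gripper":0.3},{"angular":[0,0,0],"delta_pos":[-0.16,0,0.51],"gripper":0.3},{"angular":[0,0,0],"delta_pos":[-0.16,0,0.51],"gripper":0.3},{"angular":[0,0,0],"delta_pos":[-0.16,0,0.51],"gripper":0.3},{"angular":[0,0,0],"delta_pos":[-0.16,0,0.51],"gripper":0.3},{"angular":[0,0,0],"delta_pos":[-0.16,0,0.51],"gripper":0.3},{"angular":[0,0,0],"delta_pos":[-0.16,0,0.51],"gripper":0.3},{"angular":[0,0,0],"delta_pos":[-0.16,0,0.51],"gripper":0.3},{"angular":[0,0,0],"delta_pos":[0,0,0],"gripper":0.3},{"angular":[0,0,0],"delta_pos":[0,0,0],"gripper":0.3}]'
python3 - <<'E'
from h import *
save("top","top5.png");save("scene","scene5.png")
a=cv2.imread('pics/top5.png')[160:240,250:370];b=cv2.imread('pics/scene5.png')[170:250,260:380]
cv2.imwrite('pics/c14.png',np.hstack([cv2.resize(x,None,fx=3.3,fy=3.3,interpolation=2) for x in(a,b)]))
go([.5625,.0715,.057],.142,np.radians(22))
E
```

```text
time: 12.58
tool_pos: [0.5629, 0.0721, 0.0704]
tool_rot: [-0.013, 0.979, 0.07, 0.191]
contact_force: [-0.5, 0.1, -2.7]
gripper_width: 0.638
time 12.68 at [0.5632 0.0721 0.0711] q [-0.03 -0.11  2.12  0.1   0.75  1.34] F [ 0.7  0.1 -4. ] w 0.635
delta units(tool) [-0.2   0.02  0.43]
turn units [ 0.   -0.02 -0.  ] delta units at goal axes [-0.2   0.02  0.43]
```

View pics/c14.png

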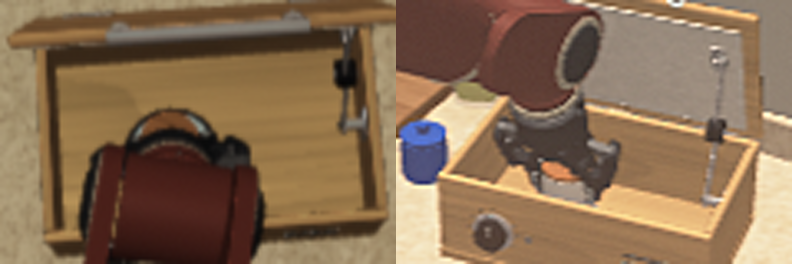

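```bash
python3 -m crank '[{"angular":[0,0,0],"delta_pos":[-0.06,0,0.18],"gripper":0.3},{"angular":[0,0,0],"delta_pos":[-0.06,0,0.18],"gripper":0.3},{"angular":[0,0,0],"delta_pos":[0,0,0],"gripper":0.3}]'; python3 -c "
from h import *
go([.5625,.0715,.057])"
```

```text
time: 13.05
tool_pos: [0.5624, 0.0723, 0.0576]
tool_rot: [-0.014, 0.979, 0.07, 0.189]
contact_force: [0.7, -0.7, -2.6]
gripper_width: 0.633
time 13.05 at [0.5624 0.0723 0.0576] q [-0.03 -0.09  2.13  0.1   0.73  1.33] F [ 0.7 -0.7 -2.6] w 0.633
delta units(tool) [-0.01  0.03  0.02]
```

```bash
python3 -m crank '[{"angular":[0,0,0],"delta_pos":[-0.02,0,0.06],"gripper":0.3},{"angular":[0,0,0],"delta_pos":[0,0,0],"gripper":0.3}]';python3 -m crank '[{"angular":[0,0,0],"delta_pos":[-0.03,0,0.06],"gripper":0.3},{"angular":[0,0,0],"delta_pos":[0,0,0],"gripper":0.3}]'
```

```text
time: 13.3
tool_pos: [0.5634, 0.0723, 0.0568]
tool_rot: [-0.014, 0.979, 0.07, 0.19]
contact_force: [-0.1, -0.7, -2.5]
gripper_width: 0.634
time: 13.55
tool_pos: [0.5643, 0.0723, 0.0566]
tool_rot: [-0.014, 0.979, 0.07, 0.192]
contact_force: [-4.4, -0.2, 4.6]
gripper_width: 0.632
```

```bash
python3 -m crank '[{"angular":[0,0,0],"delta_pos":[0,0,-0.02],"gripper":0.66},{"angular":[0,0,0],"delta_pos":[0,0,0],"gripper":0.72},{"angular":[0,0,0],"delta_pos":[0,0,0],"gripper":0.85},{"angular":[0,0,0],"delta_pos":[0,0,0],"gripper":0.9},{"angular":[0,0,0],"delta_pos":[0,0,0],"gripper":0.9},{"angular":[0,0,0],"delta_pos":[0,0,-0.5],"gripper":0.9},{"angular":[0,0,0],"delta_pos":[0,0,-1],"gripper":0.9},{"angular":[0,0,0],"delta_pos":[0.1,0,-1],"gripper":0.9},{"angular":[0,0,0],"delta_pos":[0.2,0,-1],"gripper":0.9},{"angular":[0,0,0],"delta_pos":[0.2,0,-1],"gripper":0.9}]'
python3 - <<'E'
from h import *
save("top","top6.png");save("scene","scene6.png")
a=cv2.imread('pics/top6.png')[160:240,250:370];b=cv2.imread('pics/scene6.png')[170:250,260:380]
cv2.imwrite('pics/c15.png',np.hstack([cv2.resize(x,None,fx=3.3,fy=3.3,interpolation=2) for x in(a,b)]))
go([.5625,.0715,.057],.142,np.radians(22))
E
```

```text
time: 14.8
tool_pos: [0.5262, 0.067, 0.187]
tool_rot: [-0.014, 0.979, 0.07, 0.19]
contact_force: [0.5, -1.2, 1.0]
gripper_width: 0.902
time 14.90 at [0.5286 0.0669 0.1909] q [-0.05 -0.38  2.13  0.08  1.01  1.35] F [-0.1 -0.3  0.7] w 0.899
delta units(tool) [-0.65  0.    4.56]
turn units [ 0.02 -0.09  0.  ] delta units at goal axes [-0.62  0.01  4.57]
```

View pics/c15.png

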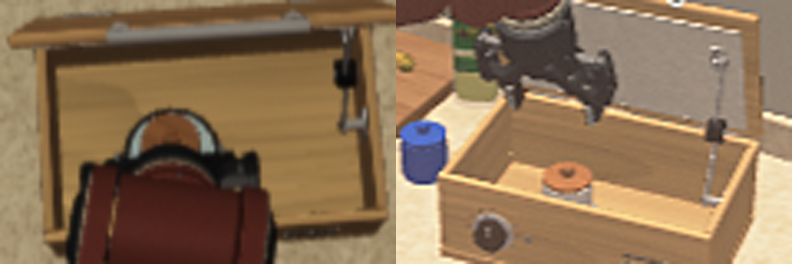

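```bash
python3 - <<'E'
from h import *
go([.543,-.087,.222],.142,np.radians(50))
E
```

```text
time 14.90 at [0.5286 0.0669 0.1909] q [-0.05 -0.38  2.13  0.08  1.01  1.35] F [-0.1 -0.3  0.7] w 0.899
delta units(tool) [ 0.16  5.15 -1.05]
turn units [0.02 5.51 0.01] delta units at goal axes [ 0.63  5.15 -0.86]
```

```bash
cat > ik.py <<'E'
from h import *
from scipy.optimize import least_squares
D=[([-1.466,.053,1.613,0,1.476],[.139,-.609,.248]),([-.79,-.26,1.79,0,1.61],[.4073,-.3046,.3147]),([-.11,-.88,2.2,.09,1.45],[.3896,.0553,.3247]),([-.04,-.31,2.06,.08,1.02],[.5517,.0706,.1966]),([-.03,-.11,2.12,.1,.75],[.5632,.0721,.0711]),([-.05,-.38,2.13,.08,1.01],[.5286,.0669,.1909])]
A=[];b=[]
for q,p in D:
    a,c,e=q[1],q[1]+q[2],q[1]+q[2]+q[4]; r=np.hypot(p[0],p[1])
    A+=[[0,np.sin(a),np.sin(c),np.sin(e)],[1,np.cos(a),np.cos(c),np.cos(e)]]; b+=[r,p[2]]
s,res,rk,sv=np.linalg.lstsq(np.array(A),np.array(b),rcond=None)
if __name__=="__main__": print(s,res,rk,sv,np.abs(np.array(A)@s-b).max())
h0,L1,L2,L3=s
def ik(p,tilt):
    r=np.hypot(p[0],p[1]); ph=np.pi-tilt
    f=lambda x:[L1*np.sin(x[0])+L2*np.sin(x[0]+x[1])+L3*np.sin(ph)-r,h0+L1*np.cos(x[0])+L2*np.cos(x[0]+x[1])+L3*np.cos(ph)-p[2]]
    o=least_squares(f,[-.3,2.1],bounds=([-1.01,.06],[2.22,2.58])); return o.x,ph-sum(o.x),np.abs(o.fun).max()
E
python3 ik.py; python3 - <<'E'
from ik import *
for p,n in[([.543,-.087,.222],"pre"),([.6186,-.0772,.158],"knee"),([.58,-.08,.18],"kneeend")]:
    for t in(30,40,50,60): print(n,t,ik(p,np.radians(t)))
for p,n in[([.58,.038,.38],"bar pre"),([.55,.038,.31],"bar"),([.442,.016,.116],"bar end"),([.442,.016,.2],"bar end up")]:
    for t in(0,20,30): print(n,t,ik(p,np.radians(t)))
E
```

```text
[0.15345975 0.3468581  0.59908459 0.19623314] [0.0006469] 4 [4.24413615 2.37515688 0.48946049 0.32613886] 0.015598601708938675
pre 30 (array([-0.42238701,  2.12356857]), np.float64(0.9168123158612889), np.float64(1.0255296611916265e-10))
pre 40 (array([-0.51024903,  2.2214072 ]), np.float64(0.7323027848022954), np.float64(2.434735535405963e-08))
pre 50 (array([-0.58672925,  2.31537284]), np.float64(0.5402844333467156), np.float64(5.139333403292312e-12))
pre 60 (array([-0.6462158 ,  2.40212105]), np.float64(0.33848985263172593), np.float64(6.402357310975049e-09))
knee 30 (array([-0.14326784,  1.99973251]), np.float64(0.7615292057765697), np.float64(6.5503158452884236e-15))
knee 40 (array([-0.21139053,  2.09484797]), np.float64(0.560003517911877), np.float64(1.7188016565583553e-09))
knee 50 (array([-0.26279654,  2.18154702]), np.float64(0.3501775544999841), np.float64(9.419975910418543e-11))
knee 60 (array([-0.29223911,  2.25615943]), np.float64(0.13047477577394972), np.float64(5.415667914121514e-13))
kneeend 30 (array([-0.28003205,  2.08131843]), np.float64(0.8167074928298343), np.flo
[... 1032 characters left out ...]
5028e-10))
bar end 0 (array([-0.39916805,  2.24173426]), np.float64(1.299026436246298), np.float64(3.6551509041693464e-09))
bar end 20 (array([-0.6495724 ,  2.43787348]), np.float64(1.0042257228667064), np.float64(2.6492141813605485e-12))
bar end 30 (array([-0.78003452,  2.54244945]), np.float64(0.8555789500957847), np.float64(9.95778443591e-08))
bar end up 0 (array([-0.45636414,  2.14189923]), np.float64(1.456057569292322), np.float64(2.3670383986207355e-09))
bar end up 20 (array([-0.69791355,  2.32686177]), np.float64(1.1635785875646079), np.float64(2.1760371282653068e-13))
bar end up 30 (array([-0.82425323,  2.42688692]), np.float64(1.0153601871339701), np.float64(5.1933666034287285e-08))
```

```bash
python3 -m crank '[{"angular":[0,0,0],"delta_pos":[0.1,0.74,-0.13],"gripper":0.7},{"angular":[0,0.8,0],"delta_pos":[0.1,0.74,-0.13],"gripper":0.55},{"angular":[0,0.8,0],"delta_pos":[0.1,0.74,-0.13],"gripper":0.55},{"angular":[0,0.8,0],"delta_pos":[0.1,0.74,-0.13],"gripper":0.55},{"angular":[0,0.8,0],"delta_pos":[0.1,0.74,-0.13],"gripper":0.55},{"angular":[0,0.8,0],"delta_pos":[0.1,0.74,-0.13],"gripper":0.55},{"angular":[0,0.8,0],"delta_pos":[0.1,0.74,-0.13],"gripper":0.55},{"angular":[0,0,0],"delta_pos":[0,0,0],"gripper":0.55}]'
python3 - <<'E'
from h import *
save("top","top7.png");save("scene","scene7.png")
a=cv2.imread('pics/top7.png')[150:240,250:370];b=cv2.imread('pics/scene7.png')[140:230,290:410]
cv2.imwrite('pics/c16.png',np.hstack([cv2.resize(x,None,fx=3.3,fy=3.3,interpolation=2) for x in(a,b)]))
go([.6165,-.0775,.160],.142,np.radians(46))
E
```

```text
time: 15.9
tool_pos: [0.5517, -0.0874, 0.2178]
tool_rot: [-0.028, 0.919, 0.063, 0.388]
contact_force: [0.1, -0.1, -0.1]
gripper_width: 0.547
time 16.00 at [ 0.5523 -0.0861  0.2188] q [-0.49 -0.5   2.26  0.64  0.8   0.62] F [0.1 1.  0.6] w 0.553
delta units(tool) [0.1  0.02 2.91]
turn units [-0.    0.03 -0.02] delta units at goal axes [0.09 0.02 2.91]
```

View pics/c16.png

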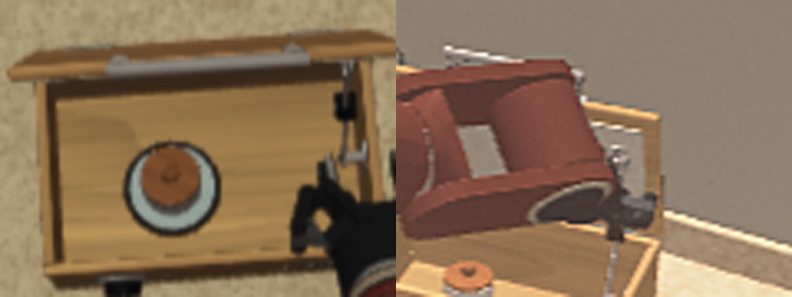

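```bash
python3 - <<'E'
import cv2
a=cv2.imread('pics/top7.png')[185:230,280:330];b=cv2.imread('pics/scene7.png')[205:250,285:335]
import numpy as np
cv2.imwrite('pics/c17.png',np.hstack([cv2.resize(x,None,fx=8,fy=8,interpolation=0) for x in(a,b)]))
E
```

```text
(no output)
```

View pics/c17.png

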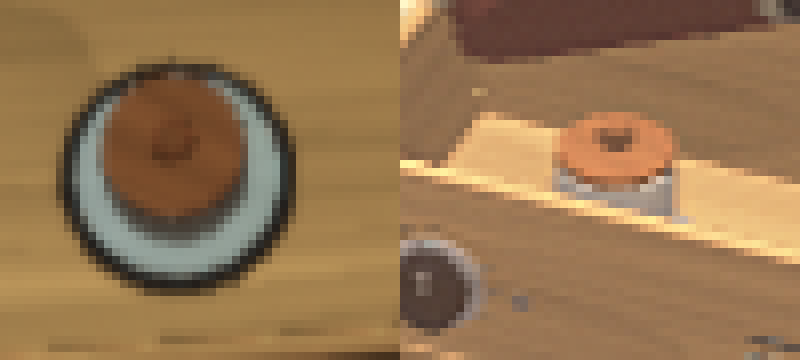

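```bash
python3 - <<'E'
from h import *
np.set_printoptions(precision=4,suppress=True)
print(onz("top",(301.6,203.3),.079),tri("top",(301.6,203.3),"scene",(311.9,223.5)),onz("top",(302.5,207.4),.026))
g=np.array([.6165,-.0775,.160])
s=state();T=toolR()
for w in(.0235,-.0235):
    tip=s["tool_pos"]+T.apply([0,w,.015]); print("tip px",proj("top",tip),proj("scene",tip))
im=cv2.imread('pics/top7.png')[165:225,330:380]; cv2.imwrite('pics/c18.png',cv2.resize(im,None,fx=10,fy=10,interpolation=0))
E
```

```text
[0.5633 0.069  0.079 ] (array([0.5626, 0.0691, 0.0818]), np.float64(0.00044845009763194374)) [0.5614 0.0672 0.026 ]
tip px [366.534  197.2947] [359.5803 206.62  ]
tip px [349.0456 198.4567] [345.9477 203.7475]
```

View pics/c18.png

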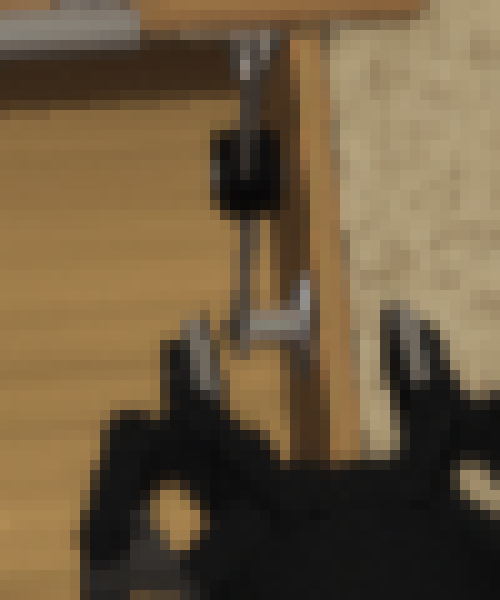

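```bash
python3 - <<'E'
from h import *
go([.6165,-.0725,.160],.142,np.radians(46))
E
python3 -m crank '[{"angular":[0,0,0],"delta_pos":[0.03,-0.14,0],"gripper":0.55},{"angular":[0,0,0],"delta_pos":[0.02,0,0.6],"gripper":0.55},{"angular":[0,0,0],"delta_pos":[0.02,0,0.6],"gripper":0.55},{"angular":[0,0,0],"delta_pos":[0.02,0,0.6],"gripper":0.55},{"angular":[0,0,0],"delta_pos":[0,0,0],"gripper":0.55}]'
python3 - <<'E'
from h import *
save("top","top8.png");save("scene","scene8.png")
a=cv2.imread('pics/top8.png')[160:220,320:385];b=cv2.imread('pics/scene8.png')[180:240,330:395]
cv2.imwrite('pics/c19.png',np.hstack([cv2.resize(x,None,fx=6,fy=6,interpolation=0) for x in(a,b)]))
go([.6165,-.0725,.160],.142,np.radians(46))
E
```

```text
time 16.00 at [ 0.5523 -0.0861  0.2188] q [-0.49 -0.5   2.26  0.64  0.8   0.62] F [0.1 1.  0.6] w 0.553
delta units(tool) [ 0.11 -0.14  2.93]
turn units [-0.    0.03 -0.02] delta units at goal axes [ 0.11 -0.15  2.93]
time: 16.62
tool_pos: [0.5923, -0.0747, 0.1831]
tool_rot: [-0.029, 0.919, 0.066, 0.389]
contact_force: [-0.0, -0.7, 0.6]
gripper_width: 0.553
time 16.73 at [ 0.5924 -0.0755  0.1846] q [-0.43 -0.34  2.21  0.68  0.67  0.59] F [0.3 0.8 0.2] w 0.549
delta units(tool) [-0.03  0.02  1.15]
turn units [-0.01  0.    0.01] delta units at goal axes [-0.03  0.01  1.15]
```

View pics/c19.png

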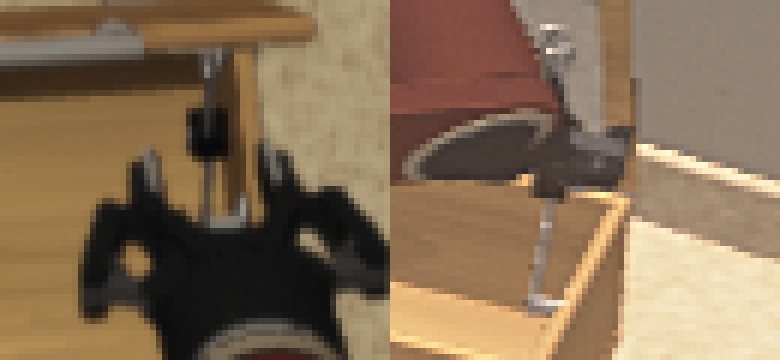

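```bash
python3 -m crank '[{"angular":[0,0,0],"delta_pos":[0,0,0.4],"gripper":0.55},{"angular":[0,0,0],"delta_pos":[0,0,0.4],"gripper":0.55},{"angular":[0,0,0],"delta_pos":[0,0,0.35],"gripper":0.55},{"angular":[0,0,0],"delta_pos":[0,0,0],"gripper":0.55}]'
python3 - <<'E'
from h import *
save("top","top9.png");save("scene","scene9.png")
a=cv2.imread('pics/top9.png')[160:220,320:385];b=cv2.imread('pics/scene9.png')[180:240,330:395]
cv2.imwrite('pics/c20.png',np.hstack([cv2.resize(x,None,fx=6,fy=6,interpolation=0) for x in(a,b)]))
go([.6165,-.0725,.160],.142,np.radians(46))
E
```

```text
time: 17.23
tool_pos: [0.6169, -0.0725, 0.159]
tool_rot: [-0.028, 0.919, 0.065, 0.389]
contact_force: [-0.2, 0.5, 0.2]
gripper_width: 0.549
time 17.32 at [ 0.6169 -0.0728  0.1601] q [-0.4  -0.23  2.17  0.72  0.6   0.55] F [ 0.4  0.8 -0.3] w 0.553
delta units(tool) [-0.01 -0.01 -0.01]
turn units [-0.    0.01 -0.  ] delta units at goal axes [-0.01 -0.01 -0.01]
```

View pics/c20.png

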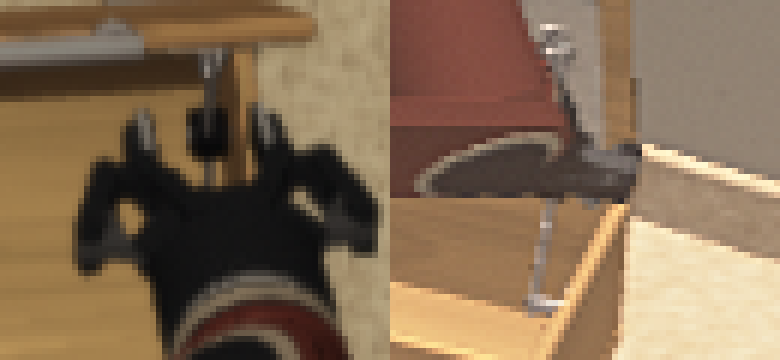

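```bash
python3 -m crank '[{"angular":[0,0,0],"delta_pos":[0,0,0],"gripper":0.3},{"angular":[0,0,0],"delta_pos":[0,0,0],"gripper":0.2},{"angular":[0,0,0],"delta_pos":[0,0,0],"gripper":0.1},{"angular":[0,0,0],"delta_pos":[0,0,0],"gripper":0.1},{"angular":[0,0,0],"delta_pos":[0,0,0],"gripper":0.1},{"angular":[0,0,0],"delta_pos":[0,0,0],"gripper":0.1}]'
python3 - <<'E'
from h import *
save("top","top10.png")
a=cv2.imread('pics/top10.png')[160:220,320:385]
cv2.imwrite('pics/c21.png',cv2.resize(a,None,fx=7,fy=7,interpolation=0))
# arc deltas in tool units
T=toolR(); yaw=.142
ex=np.array([np.cos(yaw),np.sin(yaw),0])
th0=np.arcsin(.33)
prev=None
go([.6165,-.0725,.160])
for s in np.arange(0,.048,.006):
    th=th0-s/.074
    p=ex*.074*np.sin(th)+np.array([0,0,.074*np.cos(th)])
    if prev is not None: print(round(s,3),(T.inv().apply(p-prev)/.03).round(3))
    prev=p
E
```

```text
time: 18.08
tool_pos: [0.6171, -0.0751, 0.1611]
tool_rot: [-0.025, 0.918, 0.064, 0.391]
contact_force: [-1.4, -7.7, -0.3]
gripper_width: 0.196
time 18.12 at [ 0.6171 -0.0751  0.1611] q [-0.4  -0.23  2.17  0.71  0.59  0.55] F [-1.5 -8.  -0.4] w 0.198
delta units(tool) [-0.03 -0.09  0.02]
0.006 [-0.091  0.001 -0.178]
0.012 [-0.105  0.001 -0.17 ]
0.018 [-0.118  0.001 -0.161]
0.024 [-0.131  0.001 -0.151]
0.03 [-0.143  0.001 -0.14 ]
0.036 [-0.154  0.001 -0.128]
0.042 [-0.163  0.001 -0.115]
```

View pics/c21.png

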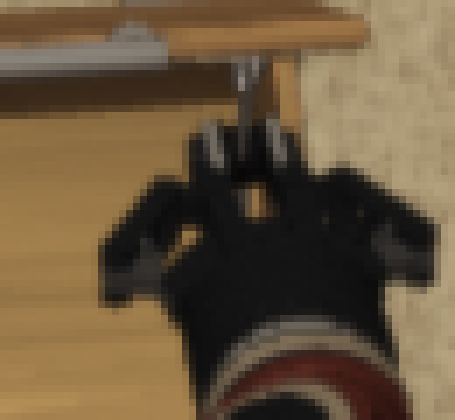

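```bash
python3 -m crank '[{"angular":[0,0,0],"delta_pos":[-0.09,0.08,-0.18],"gripper":0.1},{"angular":[0,0,0],"delta_pos":[-0.1,0,-0.17],"gripper":0.1},{"angular":[0,0,0],"delta_pos":[0,0,0],"gripper":0.1}]'
python3 -m crank '[{"angular":[0,0,0],"delta_pos":[-0.12,0,-0.16],"gripper":0.1},{"angular":[0,0,0],"delta_pos":[-0.13,0,-0.15],"gripper":0.1},{"angular":[0,0,0],"delta_pos":[0,0,0],"gripper":0.1}]'
python3 - <<'E'
from h import *
save("top","top11.png");save("scene","scene11.png")
a=cv2.imread('pics/top11.png')[150:240,250:380];b=cv2.imread('pics/scene11.png')[140:230,270:400]
cv2.imwrite('pics/c22.png',np.hstack([cv2.resize(x,None,fx=3,fy=3,interpolation=2) for x in(a,b)]))
go([.6,-.07,.2])
E
```

```text
time: 18.5
tool_pos: [0.6067, -0.0769, 0.1656]
tool_rot: [-0.028, 0.918, 0.065, 0.391]
contact_force: [5.9, 2.4, 0.6]
gripper_width: 0.194
time: 18.88
tool_pos: [0.5955, -0.0785, 0.1681]
tool_rot: [-0.028, 0.917, 0.065, 0.392]
contact_force: [0.9, 3.2, 6.3]
gripper_width: 0.194
time 18.98 at [ 0.5957 -0.0785  0.1681] q [-0.43 -0.3   2.22  0.72  0.63  0.54] F [1.9 4.9 6.1] w 0.196
delta units(tool) [ 0.89 -0.26 -0.6 ]
```

View pics/c22.png

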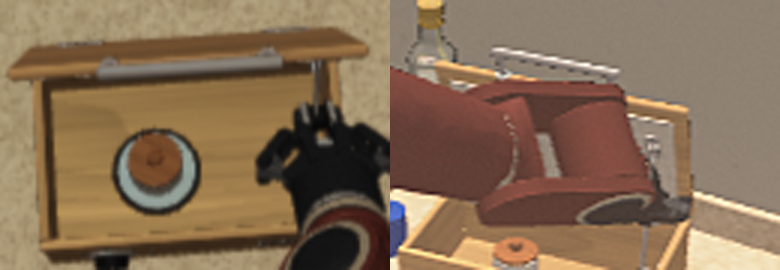

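Knee and lid are moving together (the lid has sunk slightly), so I'll continue along the arc.

```bash
python3 -m crank '[{"angular":[0,0,0],"delta_pos":[-0.15,-0.05,-0.14],"gripper":0.1},{"angular":[0,0,0],"delta_pos":[-0.16,0,-0.13],"gripper":0.1},{"angular":[0,0,0],"delta_pos":[-0.16,0,-0.12],"gripper":0.1},{"angular":[0,0,0],"delta_pos":[0,0,0],"gripper":0.1}]'
python3 - <<'E'
from h import *
save("top","top12.png");save("scene","scene12.png")
a=cv2.imread('pics/top12.png')[150:240,250:380];b=cv2.imread('pics/scene12.png')[140:230,270:400]
cv2.imwrite('pics/c23.png',np.hstack([cv2.resize(x,None,fx=3,fy=3,interpolation=2) for x in(a,b)]))
go([.6,-.07,.2])
E
```

```text
time: 19.48
tool_pos: [0.5782, -0.0809, 0.168]
tool_rot: [-0.026, 0.917, 0.065, 0.394]
contact_force: [-1.7, -0.3, 10.3]
gripper_width: 0.193
time 19.57 at [ 0.5783 -0.0809  0.1679] q [-0.45 -0.35  2.26  0.72  0.65  0.52] F [-1.2  1.1 10.8] w 0.200
delta units(tool) [ 1.3  -0.26 -0.18]
```

View pics/c23.png

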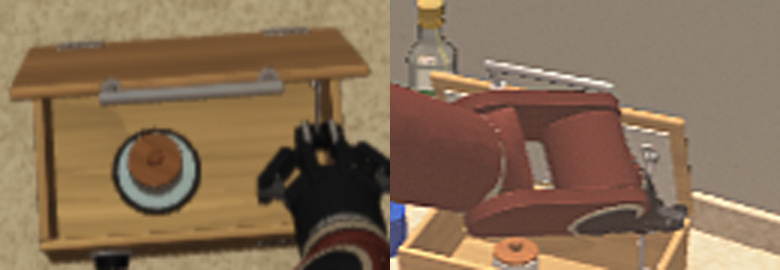

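```bash
python3 -m crank '[{"angular":[0,0,0],"delta_pos":[0,0,-0.05],"gripper":0.25},{"angular":[0,0,0],"delta_pos":[0,0,0],"gripper":0.4},{"angular":[0,0,0],"delta_pos":[0,0,0],"gripper":0.5},{"angular":[0,0,0],"delta_pos":[0,0,0],"gripper":0.5},{"angular":[0,0,0],"delta_pos":[0,0,-0.5],"gripper":0.5},{"angular":[0,0,0],"delta_pos":[0,0,-1],"gripper":0.5},{"angular":[0,0,0],"delta_pos":[0,0,-1],"gripper":0.5},{"angular":[0,0,0],"delta_pos":[0,0,-0.5],"gripper":0.5}]'
python3 - <<'E'
from h import *
save("top","top13.png");save("scene","scene13.png")
a=cv2.imread('pics/top13.png')[150:240,250:380];b=cv2.imread('pics/scene13.png')[140:230,270:400]
cv2.imwrite('pics/c24.png',np.hstack([cv2.resize(x,None,fx=3,fy=3,interpolation=2) for x in(a,b)]))
go([.6,-.07,.2])
for c in("top","scene"): print([(np.round(d["pixel"],1).tolist(),round(d["conf"],2)) for d in landmark_of(c,"lid_bar")[:3]],[(np.round(d["pixel"],1).tolist(),round(d["conf"],2)) for d in landmark_of(c,"stay_knee")[:3]])
from fit import W,r
for a in range(40,72,3):
    t=np.radians(a); p=W(r.x,(.095-.233*np.cos(t),0,.11+.233*np.sin(t))); print(a,p.round(4),proj("top",p).round(1),proj("scene",p).round(1))
E
```

```text
time: 20.58
tool_pos: [0.5103, -0.0892, 0.2275]
tool_rot: [-0.027, 0.918, 0.065, 0.39]
contact_force: [0.4, -0.8, 0.2]
gripper_width: 0.501
time 20.68 at [ 0.5108 -0.0895  0.228 ] q [-0.56 -0.65  2.34  0.64  0.89  0.6 ] F [-0.5 -0.1  1. ] w 0.499
delta units(tool) [ 1.43 -0.23  2.84]
[([318.7, 182.7], 0.71), ([302.1, 208.3], 0.68)] []
[] [([349.7, 219.6], 0.59)]
40 [0.4962 0.0234 0.2598] [316.  216.2] [314.4 192.4]
43 [0.5042 0.0245 0.2689] [315.8 212.4] [315.3 188.8]
46 [0.5127 0.0257 0.2776] [315.6 208.4] [316.3 185.2]
49 [0.5216 0.027  0.2858] [315.4 204.2] [317.3 181.7]
52 [0.5309 0.0283 0.2936] [315.2 199.9] [318.4 178.3]
55 [0.5406 0.0297 0.3009] [314.9 195.4] [319.5 175. ]
58 [0.5507 0.0311 0.3076] [314.6 190.8] [320.6 171.8]
61 [0.5611 0.0326 0.3138] [314.3 186. ] [321.7 168.7]
64 [0.5718 0.0342 0.3194] [314.  181.2] [322.9 165.8]
67 [0.5828 0.0357 0.3245] [313.7 176.2] [324.1 162.9]
70 [0.594  0.0373 0.3289] [313.4 171.2] [325.3 160.3]
```

View pics/c24.png

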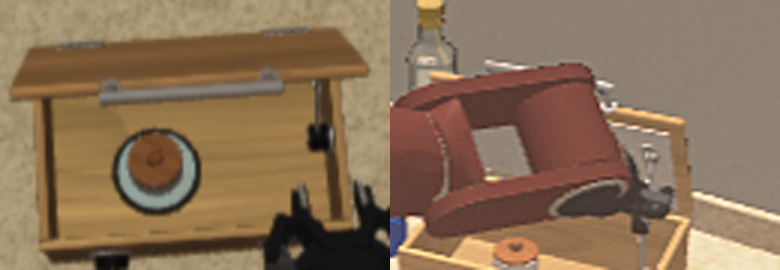

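```bash
python3 - <<'E'
from h import *
from ik import ik
go([.49,.035,.41],1.713,0.0)
print(ik([.572,.034,.41],0),ik([.49,.035,.41],0))
s=state();T=toolR();G=R.from_euler('z',1.713)*R.from_euler('x',np.pi)
rv=(T.inv()*G).as_rotvec(); N=20
p=s["tool_pos"];d=(np.array([.49,.035,.41])-p)/N
for i in(0,3,6,9,12,15,18):
    Ti=T*R.from_rotvec(rv*i/N); print(i,(Ti.inv().apply(d)/.03).round(2))
print(rv/np.radians(5)/N)
E
```

```text
time 20.88 at [ 0.5106 -0.0886  0.2251] q [-0.56 -0.65  2.34  0.64  0.89  0.6 ] F [-0.4 -0.  -0.1] w 0.501
delta units(tool) [ 4.36 -4.18 -4.35]
turn units [  7.17  -7.19 -16.95] delta units at goal axes [ 4.18 -0.1  -6.16]
(array([-0.04778054,  1.44017606]), np.float64(1.7491971335401153), np.float64(3.342364163216871e-10)) (array([-0.27987582,  1.65000465]), np.float64(1.7714638246018939), np.float64(2.6922908347160046e-14))
0 [ 0.22 -0.21 -0.22]
3 [ 0.24 -0.18 -0.22]
6 [ 0.26 -0.14 -0.23]
9 [ 0.26 -0.11 -0.24]
12 [ 0.26 -0.08 -0.26]
15 [ 0.25 -0.04 -0.28]
18 [ 0.23 -0.02 -0.3 ]
[ 0.35847388 -0.35936676 -0.84745433]
```

```bash
python3 -m crank '[{"angular":[0,0,0],"delta_pos":[0,0,-0.8],"gripper":0.5},{"angular":[0,0,0],"delta_pos":[0,0,-0.8],"gripper":0.5},{"angular":[0.36,-0.36,-0.85],"delta_pos":[0.22,-0.21,-0.22],"gripper":0.4},{"angular":[0.36,-0.36,-0.85],"delta_pos":[0.22,-0.2,-0.22],"gripper":0.4},{"angular":[0.36,-0.36,-0.85],"delta_pos":[0.22,-0.19,-0.22],"gripper":0.4},{"angular":[0.36,-0.36,-0.85],"delta_pos":[0.24,-0.18,-0.22],"gripper":0.4},{"angular":[0.36,-0.36,-0.85],"delta_pos":[0.24,-0.17,-0.22],"gripper":0.4},{"angular":[0.36,-0.36,-0.85],"delta_pos":[0.24,-0.16,-0.22],"gripper":0.4},{"angular":[0.36,-0.36,-0.85],"delta_pos":[0.26,-0.14,-0.22],"gripper":0.4},{"angular":[0.36,-0.36,-0.85],"delta_pos":[0.26,-0.13,-0.22],"gripper":0.4},{"angular":[0.36,-0.36,-0.85],"delta_pos":[0.26,-0.12,-0.24],"gripper":0.4},{"angular":[0.36,-0.36,-0.85],"delta_pos":[0.26,-0.11,-0.24],"gripper":0.4}]'
python3 -m crank '[{"angular":[0.36,-0.36,-0.85],"delta_pos":[0.26,-0.1,-0.24],"gripper":0.4},{"angular":[0.36,-0.36,-0.85],"delta_pos":[0.26,-0.09,-0.24],"gripper":0.4},{"angular":[0.36,-0.36,-0.85],"delta_pos":[0.26,-0.08,-0.25],"gripper":0.4},{"angular":[0.36,-0.36,-0.85],"delta_pos":[0.26,-0.07,-0.25],"gripper":0.4},{"angular":[0.36,-0.36,-0.85],"delta_pos":[0.25,-0.05,-0.25],"gripper":0.4},{"angular":[0.36,-0.36,-0.85],"delta_pos":[0.25,-0.04,-0.25],"gripper":0.4},{"angular":[0.36,-0.36,-0.85],"delta_pos":[0.25,-0.03,-0.25],"gripper":0.4},{"angular":[0.36,-0.36,-0.85],"delta_pos":[0.25,-0.03,-0.25],"gripper":0.4},{"angular":[0.36,-0.36,-0.85],"delta_pos":[0.23,-0.02,-0.25],"gripper":0.4},{"angular":[0.36,-0.36,-0.85],"delta_pos":[0.23,-0.02,-0.25],"gripper":0.4}]'
python3 - <<'E'
from h import *
save("top","top14.png");save("scene","scene14.png")
a=cv2.imread('pics/top14.png')[150:240,250:380];b=cv2.imread('pics/scene14.png')[120:210,270:400]
cv2.imwrite('pics/c25.png',np.hstack([cv2.resize(x,None,fx=3,fy=3,interpolation=2) for x in(a,b)]))
go([.572,.037,.41],1.713,0.0)
E
```

```text
time: 22.38
tool_pos: [0.4661, -0.0315, 0.3498]
tool_rot: [-0.016, 0.865, 0.454, 0.213]
contact_force: [1.1, 0.6, 0.8]
gripper_width: 0.402
time: 23.62
tool_pos: [0.4564, 0.033, 0.4347]
tool_rot: [-0.0, 0.652, 0.758, -0.002]
contact_force: [0.4, -0.7, 0.4]
gripper_width: 0.401
time 23.73 at [0.4567 0.0336 0.4354] q [-0.09 -0.39  1.7  -0.    1.83 -0.24] F [ 0.6 -0.8 -0.6] w 0.399
delta units(tool) [-0.46  3.82  0.84]
turn units [-0.01  0.02  0.08] delta units at goal axes [-0.43  3.82  0.85]
```

View pics/c25.png

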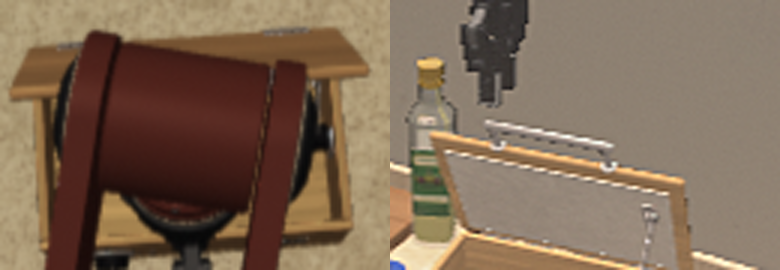

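```bash
python3 - <<'E'
from h import *
np.set_printoptions(precision=4,suppress=True)
a=cv2.imread('pics/top13.png')[165:195,275:355];b=cv2.imread('pics/scene14.png')[150:185,290:350]
cv2.imwrite('pics/c26.png',cv2.resize(a,None,fx=10,fy=10,interpolation=0));cv2.imwrite('pics/c27.png',cv2.resize(b,None,fx=10,fy=10,interpolation=0))
print(tri("top",(314,180.7),"scene",(323.3,165)))
s=state();T=toolR()
for w in(.017,-.017): print(proj("scene",s["tool_pos"]+T.apply([0,w,.017])))
E
```

```text
(array([0.5727, 0.0338, 0.3219]), np.float64(0.0011645689506483764))
[307.4181 149.7993]
[303.2295 154.4674]
```

View pics/c26.png

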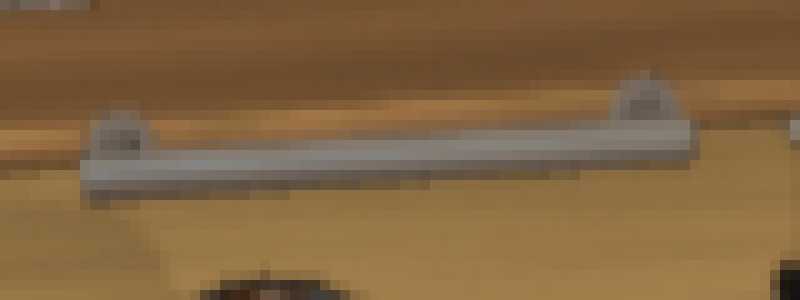

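View pics/c27.png

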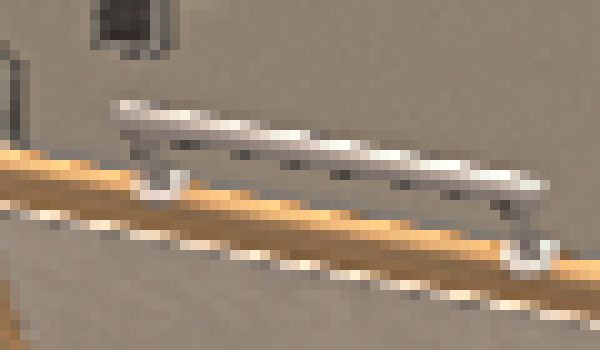

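```bash
python3 -m crank '[{"angular":[0,0,0],"delta_pos":[-0.11,0.76,0.15],"gripper":0.4},{"angular":[0,0,0],"delta_pos":[-0.11,0.76,0.15],"gripper":0.4},{"angular":[0,0,0],"delta_pos":[-0.11,0.76,0.15],"gripper":0.4},{"angular":[0,0,0],"delta_pos":[-0.11,0.76,0.15],"gripper":0.4},{"angular":[0,0,0.08],"delta_pos":[0,0.76,0.15],"gripper":0.4},{"angular":[0,0,0],"delta_pos":[0,0,0],"gripper":0.4}]'
python3 - <<'E'
from h import *
save("scene","scene15.png")
b=cv2.imread('pics/scene15.png')[120:190,290:380]
cv2.imwrite('pics/c28.png',cv2.resize(b,None,fx=7,fy=7,interpolation=0))
go([.572,.037,.325],1.713,0.0)
s=state();T=toolR()
for w in(.017,-.017): print(proj("scene",s["tool_pos"]+T.apply([0,w,.017])))
E
```

```text
time: 24.48
tool_pos: [0.5711, 0.0359, 0.4105]
tool_rot: [-0.001, 0.656, 0.754, -0.002]
contact_force: [-0.5, 0.4, 0.8]
gripper_width: 0.398
time 24.52 at [0.5705 0.0359 0.4115] q [-0.07 -0.12  1.51 -0.    1.75 -0.21] F [-0.6  1.   0.3] w 0.402
delta units(tool) [0.03 0.06 2.88]
turn units [-0.04  0.01 -0.04] delta units at goal axes [0.03 0.05 2.88]
[324.46851871 142.99178111]
[320.76176226 147.19074328]
```

View pics/c28.png

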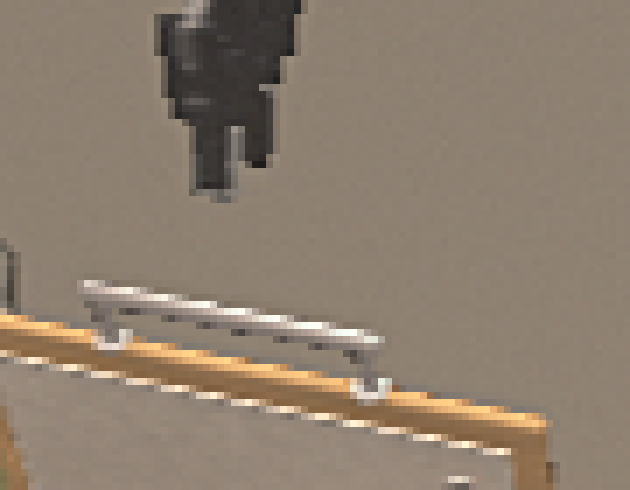

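```bash
python3 -m crank '[{"angular":[0,0,0],"delta_pos":[0,0.03,0.7],"gripper":0.4},{"angular":[0,0,0],"delta_pos":[0,0.03,0.7],"gripper":0.4},{"angular":[0,0,0],"delta_pos":[0,0,0.6],"gripper":0.4},{"angular":[0,0,0],"delta_pos":[0,0,0.4],"gripper":0.4},{"angular":[0,0,0],"delta_pos":[0,0,0],"gripper":0.4}]'
python3 - <<'E'
from h import *
save("scene","scene16.png");save("top","top16.png")
b=cv2.imread('pics/scene16.png')[140:190,290:350]
cv2.imwrite('pics/c29.png',cv2.resize(b,None,fx=11,fy=11,interpolation=0))
go([.572,.037,.325],1.713,0.0)
E
```

```text
time: 25.15
tool_pos: [0.5717, 0.0362, 0.3396]
tool_rot: [-0.0, 0.656, 0.755, -0.002]
contact_force: [-0.3, 1.0, 0.4]
gripper_width: 0.403
time 25.25 at [0.5724 0.0361 0.3417] q [-0.07 -0.11  1.62 -0.    1.63 -0.21] F [0.8 0.5 0.2] w 0.398
delta units(tool) [ 0.03 -0.01  0.56]
turn units [ 0.    0.03 -0.03] delta units at goal axes [ 0.03 -0.01  0.56]
```

View pics/c29.png

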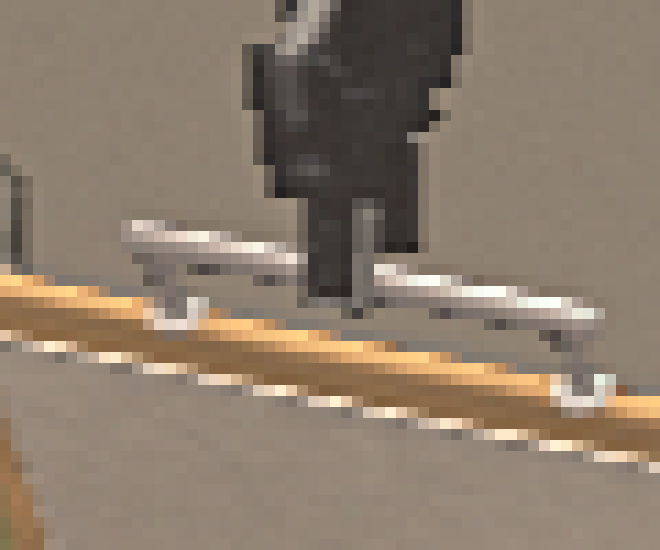

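```bash
python3 -m crank '[{"angular":[0,0,0],"delta_pos":[0,0,0.3],"gripper":0.4},{"angular":[0,0,0],"delta_pos":[0,0,0.2],"gripper":0.4},{"angular":[0,0,0],"delta_pos":[0,0,0],"gripper":0.4},{"angular":[0,0,0],"delta_pos":[0,0,0],"gripper":0.2},{"angular":[0,0,0],"delta_pos":[0,0,0],"gripper":0.1},{"angular":[0,0,0],"delta_pos":[0,0,0],"gripper":0.05},{"angular":[0,0,0],"delta_pos":[0,0,0],"gripper":0},{"angular":[0,0,0],"delta_pos":[0,0,0],"gripper":0}]'
python3 - <<'E'
from h import *
save("scene","scene17.png");save("top","top17.png")
b=cv2.imread('pics/scene17.png')[140:190,290:350]
cv2.imwrite('pics/c30.png',cv2.resize(b,None,fx=11,fy=11,interpolation=0))
go([.572,.037,.325],1.713,0.0)
E
```

```text
time: 26.25
tool_pos: [0.5724, 0.0361, 0.3266]
tool_rot: [0.001, 0.656, 0.755, -0.001]
contact_force: [0.7, -0.9, 1.9]
gripper_width: 0.108
time 26.35 at [0.5724 0.0361 0.3266] q [-0.07 -0.1   1.64 -0.    1.61 -0.21] F [0.1 0.5 1.8] w 0.110
delta units(tool) [ 0.03 -0.01  0.05]
turn units [ 0.    0.03 -0.03] delta units at goal axes [ 0.03 -0.01  0.05]
```

View pics/c30.png

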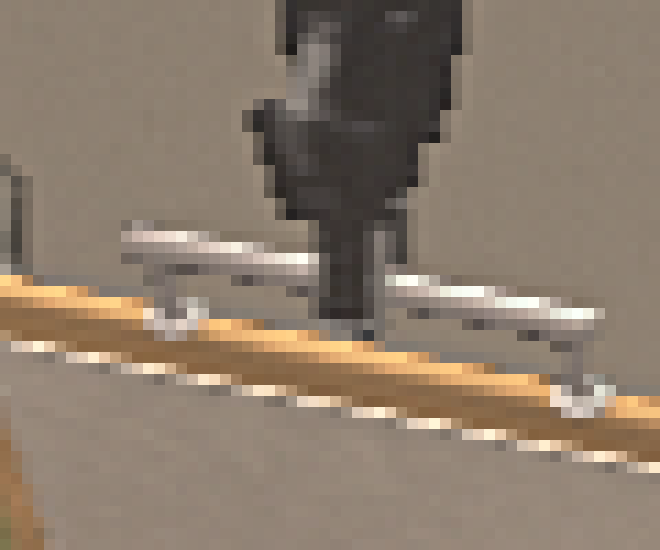

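```bash
python3 - <<'E'
import numpy as np
b=np.radians(np.r_[np.arange(64,1.9,-2),1.5])
for i in range(len(b)-1):
    print(round(np.degrees(b[i+1]),1),"y %.2f z %.2f"%((-.233*(np.cos(b[i+1])-np.cos(b[i])))/.03,(-.233*(np.sin(b[i+1])-np.sin(b[i])))/.03))
E
```

```text
62.0 y -0.24 z 0.12
60.0 y -0.24 z 0.13
58.0 y -0.23 z 0.14
56.0 y -0.23 z 0.15
54.0 y -0.22 z 0.16
52.0 y -0.22 z 0.16
50.0 y -0.21 z 0.17
48.0 y -0.20 z 0.18
46.0 y -0.20 z 0.18
44.0 y -0.19 z 0.19
42.0 y -0.18 z 0.20
40.0 y -0.18 z 0.20
38.0 y -0.17 z 0.21
36.0 y -0.16 z 0.22
34.0 y -0.16 z 0.22
32.0 y -0.15 z 0.23
30.0 y -0.14 z 0.23
28.0 y -0.13 z 0.24
26.0 y -0.12 z 0.24
24.0 y -0.11 z 0.25
22.0 y -0.11 z 0.25
20.0 y -0.10 z 0.25
18.0 y -0.09 z 0.26
16.0 y -0.08 z 0.26
14.0 y -0.07 z 0.26
12.0 y -0.06 z 0.26
10.0 y -0.05 z 0.27
8.0 y -0.04 z 0.27
6.0 y -0.03 z 0.27
4.0 y -0.02 z 0.27
2.0 y -0.01 z 0.27
1.5 y -0.00 z 0.07
```

```bash
python3 -m crank '[{"angular":[0,0,0],"delta_pos":[0,-0.12,0.06],"gripper":0},{"angular":[0,0,0],"delta_pos":[0,-0.24,0.12],"gripper":0},{"angular":[0,0,0],"delta_pos":[0,-0.24,0.13],"gripper":0},{"angular":[0,0,0],"delta_pos":[0,-0.23,0.14],"gripper":0},{"angular":[0,0,0],"delta_pos":[0,-0.23,0.15],"gripper":0},{"angular":[0,0,0],"delta_pos":[0,0,0],"gripper":0}]'
python3 - <<'E'
from h import *
save("scene","scene18.png");save("top","top18.png")
b=cv2.imread('pics/scene18.png')[140:210,290:380]
cv2.imwrite('pics/c31.png',cv2.resize(b,None,fx=7,fy=7,interpolation=0))
go([.572,.037,.325],1.713,0.0)
E
```

```text
time: 27.1
tool_pos: [0.5397, 0.0314, 0.3076]
tool_rot: [0.0, 0.656, 0.755, -0.002]
contact_force: [-3.1, -0.1, 2.3]
gripper_width: 0.112
time 27.20 at [0.54   0.0315 0.3078] q [-0.08 -0.18  1.73 -0.    1.59 -0.22] F [-2.7 -1.6  2.1] w 0.115
delta units(tool) [ 0.03  1.08 -0.58]
turn units [-0.03  0.02 -0.03] delta units at goal axes [ 0.03  1.08 -0.57]
```

View pics/c31.png

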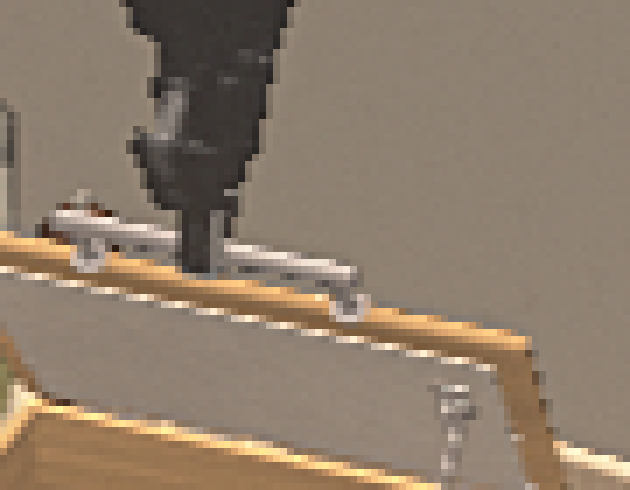

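```bash
python3 -m crank '[{"angular":[0,0,0],"delta_pos":[0,-0.22,0.16],"gripper":0},{"angular":[0,0,0],"delta_pos":[0,-0.22,0.16],"gripper":0},{"angular":[0,0,0],"delta_pos":[0,-0.21,0.17],"gripper":0},{"angular":[0,0,0],"delta_pos":[0,-0.2,0.18],"gripper":0},{"angular":[0,0,0],"delta_pos":[0,-0.2,0.18],"gripper":0},{"angular":[0,0,0],"delta_pos":[0,-0.19,0.19],"gripper":0},{"angular":[0,0,0],"delta_pos":[0,0,0],"gripper":0}]'
python3 -m crank '[{"angular":[0,0,0],"delta_pos":[0,-0.18,0.2],"gripper":0},{"angular":[0,0,0],"delta_pos":[0,-0.18,0.2],"gripper":0},{"angular":[0,0,0],"delta_pos":[0,-0.17,0.21],"gripper":0},{"angular":[0,0,0],"delta_pos":[0,-0.16,0.22],"gripper":0},{"angular":[0,0,0],"delta_pos":[0,-0.16,0.22],"gripper":0},{"angular":[0,0,0],"delta_pos":[0,-0.15,0.23],"gripper":0},{"angular":[0,0,0],"delta_pos":[0,0,0],"gripper":0}]'
python3 - <<'E'
from h import *
save("scene","scene19.png")
b=cv2.imread('pics/scene19.png')[140:250,260:400]
cv2.imwrite('pics/c32.png',cv2.resize(b,None,fx=5,fy=5,interpolation=2))
go([.442,.02,.118],1.713,0.0)
E
```

```text
time: 28.08
tool_pos: [0.5027, 0.0262, 0.2755]
tool_rot: [-0.0, 0.656, 0.755, -0.002]
contact_force: [2.4, -1.0, -3.7]
gripper_width: 0.112
time: 28.95
tool_pos: [0.4733, 0.022, 0.2371]
tool_rot: [-0.0, 0.656, 0.755, -0.002]
contact_force: [5.4, -1.4, -4.3]
gripper_width: 0.11
time 29.00 at [0.4733 0.0219 0.2371] q [-0.11 -0.31  1.96 -0.    1.49 -0.25] F [ 5.2 -1.4 -4.5] w 0.109
delta units(tool) [ 0.09 -1.03  3.97]
turn units [-0.03  0.02 -0.03] delta units at goal axes [ 0.08 -1.04  3.97]
```

View pics/c32.png

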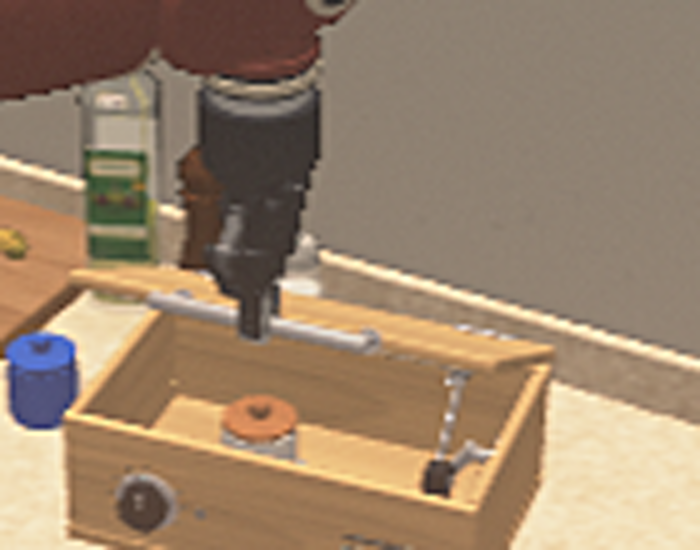

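```bash
python3 -m crank '[{"angular":[0,0,0],"delta_pos":[0,-0.14,0.23],"gripper":0},{"angular":[0,0,0],"delta_pos":[0,-0.13,0.24],"gripper":0},{"angular":[0,0,0],"delta_pos":[0,-0.12,0.24],"gripper":0},{"angular":[0,0,0],"delta_pos":[0,-0.11,0.25],"gripper":0},{"angular":[0,0,0],"delta_pos":[0,-0.11,0.25],"gripper":0},{"angular":[0,0,0],"delta_pos":[0,-0.1,0.25],"gripper":0},{"angular":[0,0,0],"delta_pos":[0,0,0],"gripper":0}]'
python3 -m crank '[{"angular":[0,0,0],"delta_pos":[0,-0.09,0.26],"gripper":0},{"angular":[0,0,0],"delta_pos":[0,-0.08,0.26],"gripper":0},{"angular":[0,0,0],"delta_pos":[0,-0.07,0.26],"gripper":0},{"angular":[0,0,0],"delta_pos":[0,-0.06,0.26],"gripper":0},{"angular":[0,0,0],"delta_pos":[0,-0.05,0.26],"gripper":0},{"angular":[0,0,0],"delta_pos":[0,0,0],"gripper":0}]'
python3 - <<'E'
from h import *
save("scene","scene20.png")
b=cv2.imread('pics/scene20.png')[140:250,260:400]
cv2.imwrite('pics/c33.png',cv2.resize(b,None,fx=5,fy=5,interpolation=2))
go([.442,.02,.118],1.713,0.0)
E
```

```text
time: 29.88
tool_pos: [0.4534, 0.0191, 0.194]
tool_rot: [0.001, 0.656, 0.755, -0.0]
contact_force: [8.7, -0.3, -4.7]
gripper_width: 0.11
time: 30.62
tool_pos: [0.444, 0.0177, 0.156]
tool_rot: [0.002, 0.656, 0.755, 0.001]
contact_force: [9.8, -0.8, -3.9]
gripper_width: 0.105
time 30.68 at [0.444  0.0177 0.1561] q [-0.13 -0.33  2.12 -0.    1.35 -0.27] F [ 9.6  0.8 -4.5] w 0.112
delta units(tool) [ 0.09 -0.06  1.27]
turn units [ 0.05  0.02 -0.03] delta units at goal axes [ 0.08 -0.06  1.27]
```

View pics/c33.png

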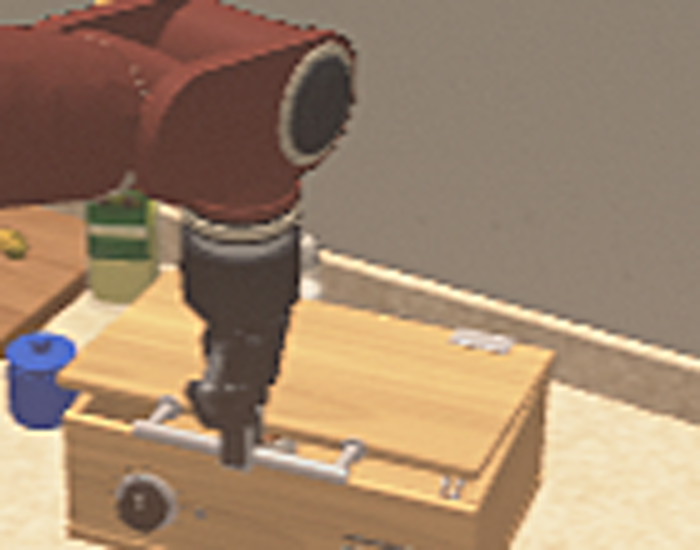

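```bash
python3 -m crank '[{"angular":[0,0,0],"delta_pos":[0,0,0.25],"gripper":0},{"angular":[0,0,0],"delta_pos":[0,0,0.25],"gripper":0},{"angular":[0,0,0],"delta_pos":[0,0,0.2],"gripper":0},{"angular":[0,0,0],"delta_pos":[0,0,0.2],"gripper":0},{"angular":[0,0,0],"delta_pos":[0,0,0.15],"gripper":0},{"angular":[0,0,0],"delta_pos":[0,0,0],"gripper":0}]'
python3 -m crank '[{"angular":[0,0,0],"delta_pos":[0,0,0.1],"gripper":0},{"angular":[0,0,0],"delta_pos":[0,0,0.1],"gripper":0},{"angular":[0,0,0],"delta_pos":[0,0,0],"gripper":0}]'
python3 -m crank '[{"angular":[0,0,0],"delta_pos":[0,0,0.06],"gripper":0},{"angular":[0,0,0],"delta_pos":[0,0,0.06],"gripper":0},{"angular":[0,0,0],"delta_pos":[0,0,0],"gripper":0}]'
```

```text
time: 31.42
tool_pos: [0.4416, 0.0174, 0.1262]
tool_rot: [-0.001, 0.656, 0.755, -0.003]
contact_force: [-9.8, 0.0, 16.6]
gripper_width: 0.112
time: 31.8
tool_pos: [0.4419, 0.0173, 0.1259]
tool_rot: [-0.002, 0.656, 0.755, -0.004]
contact_force: [-29.0, 1.5, 48.9]
gripper_width: 0.109
time: 32.17
tool_pos: [0.442, 0.0173, 0.1257]
tool_rot: [-0.003, 0.656, 0.755, -0.004]
contact_force: [-40.4, 2.7, 68.3]
gripper_width: 0.108
```

```bash
python3 -m crank '[{"angular":[0,0,0],"delta_pos":[0,0,-0.12],"gripper":0},{"angular":[0,0,0],"delta_pos":[0,0,-0.1],"gripper":0},{"angular":[0,0,0],"delta_pos":[0,0,0],"gripper":0}]'
python3 - <<'E'
from h import *
save("scene","scene21.png");save("top","top21.png")
b=cv2.imread('pics/scene21.png')[180:270,265:380]
cv2.imwrite('pics/c34.png',cv2.resize(b,None,fx=6.5,fy=6.5,interpolation=2))
b=cv2.imread('pics/top21.png')[150:250,240:390]
cv2.imwrite('pics/c35.png',cv2.resize(b,None,fx=5,fy=5,interpolation=2))
E
```

```text
time: 32.55
tool_pos: [0.4417, 0.0174, 0.1261]
tool_rot: [-0.002, 0.656, 0.755, -0.003]
contact_force: [-20.0, -0.3, 33.0]
gripper_width: 0.108
```

View pics/c34.png

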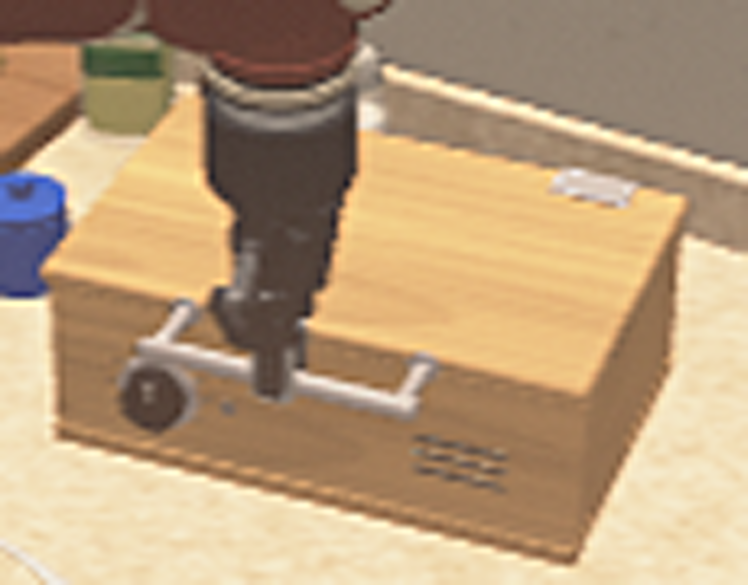

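View pics/c35.png

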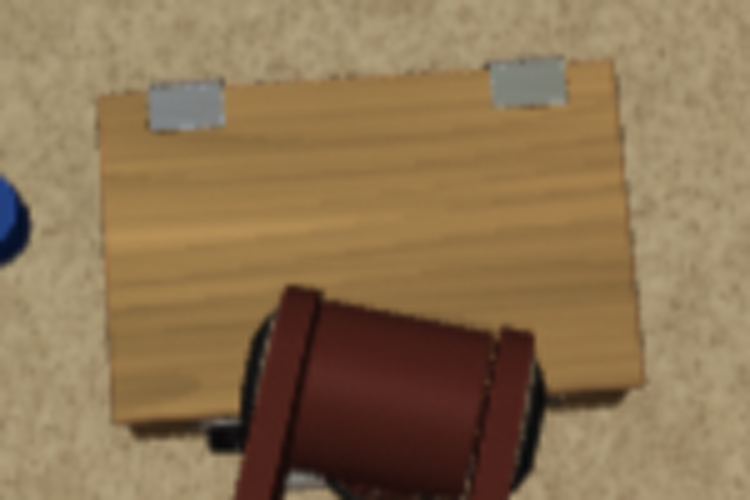

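```bash
python3 -m crank '[{"angular":[0,0,0],"delta_pos":[0,0,-0.1],"gripper":0},{"angular":[0,0,0],"delta_pos":[0,0,0],"gripper":0}]'
python3 -m crank '[{"angular":[0,0,0],"delta_pos":[0,0,0],"gripper":0.15},{"angular":[0,0,0],"delta_pos":[0,0,0],"gripper":0.25},{"angular":[0,0,0],"delta_pos":[0,0,0],"gripper":0.3},{"angular":[0,0,0],"delta_pos":[0,0,0],"gripper":0.3}]'
python3 - <<'E'
from h import *
save("scene","scene22.png")
b=cv2.imread('pics/scene22.png')[180:270,265:380]
cv2.imwrite('pics/c36.png',cv2.resize(b,None,fx=6.5,fy=6.5,interpolation=2))
go([.442,.0175,.2])
E
```

```text
time: 32.9
tool_pos: [0.4416, 0.0174, 0.1263]
tool_rot: [-0.001, 0.656, 0.755, -0.003]
contact_force: [-10.1, -1.2, 17.0]
gripper_width: 0.107
time: 33.4
tool_pos: [0.4425, 0.0175, 0.1239]
tool_rot: [0.0, 0.656, 0.755, -0.001]
contact_force: [-0.6, -0.5, -0.1]
gripper_width: 0.3
time 33.45 at [0.4425 0.0175 0.124 ] q [-0.13 -0.29  2.14 -0.    1.29 -0.27] F [-0.3  0.7 -0.5] w 0.301
delta units(tool) [-0.   -0.02 -2.53]
```

View pics/c36.png

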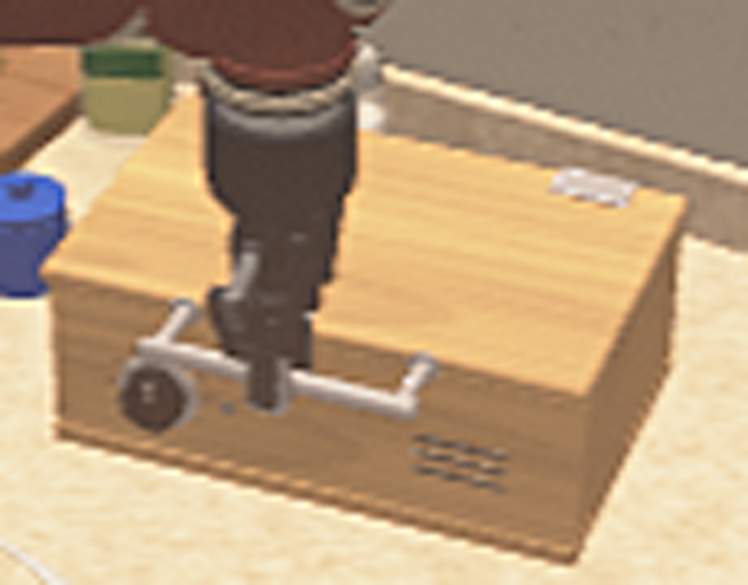

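Now I'll lift off straight and recheck.

```bash
python3 -m crank '[{"angular":[0,0,0],"delta_pos":[0,0,-0.3],"gripper":0.3},{"angular":[0,0,0],"delta_pos":[0,0,-0.7],"gripper":0.3},{"angular":[0,0,0],"delta_pos":[0,0,-1],"gripper":0.3},{"angular":[0,0,0],"delta_pos":[0,0,-1],"gripper":0.3},{"angular":[0,0,0],"delta_pos":[0,0,-1],"gripper":0.3},{"angular":[0,0,0],"delta_pos":[0,0,-1],"gripper":0.3},{"angular":[0,0,0],"delta_pos":[0,0,0],"gripper":0.3},{"angular":[0,0,0],"delta_pos":[0,0,0],"gripper":0.3}]'
python3 - <<'E'
from h import *
from fit import W,r
np.set_printoptions(precision=4,suppress=True)
save("scene","scene23.png");save("top","top23.png")
b=cv2.imread('pics/scene23.png')[180:270,265:380]
cv2.imwrite('pics/c37.png',cv2.resize(b,None,fx=6.5,fy=6.5,interpolation=2))
for nm,q in[("barL",(-.138,.075,.116)),("barR",(-.138,-.075,.116)),("lidFRtop",(-.1,-.152,.122)),("lidFLtop",(-.1,.152,.122))]:
    p=proj("scene",W(r.x,q)); p2=proj("scene",W(r.x,np.array(q)+[0,0,.01])); print(nm,((p-[265,180])*6.5).round(0),"10mm up:",((p2-[265,180])*6.5).round(0))
for n in("tin_mid","garlic_mid"):
    for c in("scene","top"): print(n,c,[(np.round(d["pixel"],1).tolist(),round(d["conf"],2)) for d in landmark_of(c,n)[:2]])
E
```

```text
time: 34.45
tool_pos: [0.4424, 0.0178, 0.2736]
tool_rot: [0.0, 0.656, 0.755, -0.001]
contact_force: [-0.2, 0.1, -0.7]
gripper_width: 0.298
barL [145. 343.] 10mm up: [144. 327.]
barR [420. 408.] 10mm up: [420. 392.]
lidFRtop [590. 390.] 10mm up: [591. 374.]
lidFLtop [ 41. 263.] 10mm up: [ 40. 247.]
tin_mid scene [([406.0, 291.5], 0.88)]
tin_mid top [([432.5, 249.8], 0.72)]
garlic_mid scene [([246.6, 229.9], 0.56)]
garlic_mid top [([226.4, 235.0], 0.71)]
```

View pics/c37.png

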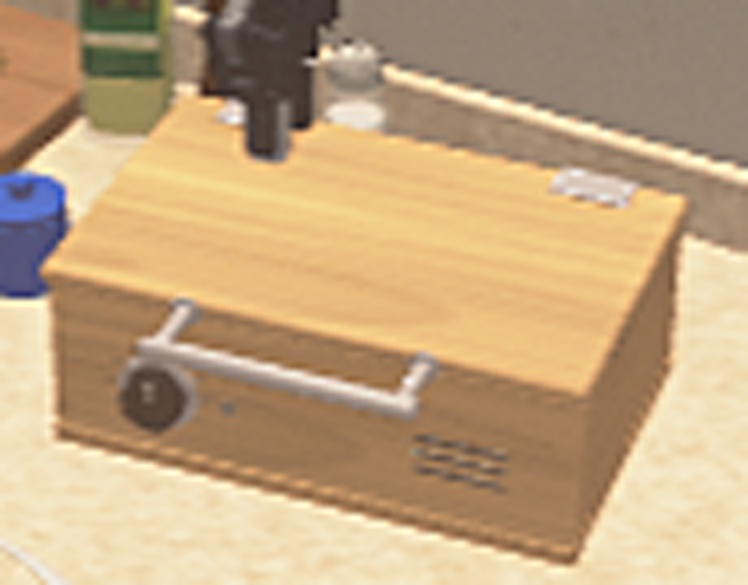

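View pics/top23.png

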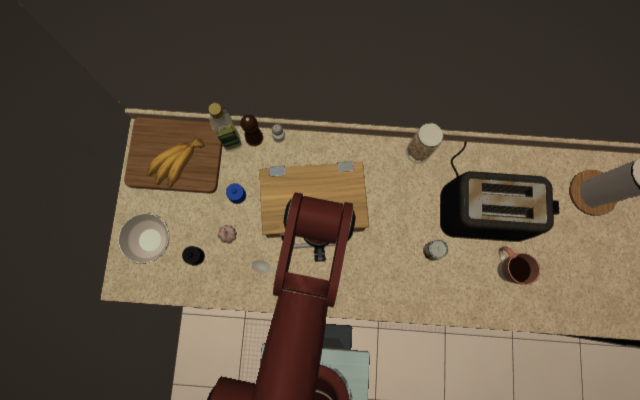

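```bash
python3 -c "
from plant import *
print(job_done())"
```

```text
the job is handed in; nothing more can be done
None
```

I handed in the job at about 34 s of the 72 s allowed; it reports no verdict, so these are my own checks.

**What I did**
- I gripped the white crock with its wooden lid and set it on the warming plate. Then I let go of it.
- I gripped the stay's knee and moved it about 38 mm along its arc, so the stay unlocked and the lid sank to about 63°.
- I gripped the lid bar and guided it down the whole way at about 0.28 rad/s, pressed it onto its stop, let go and backed off.

**Last checks**
- **Crock:** two views put its centre about 2.5 mm from the plate's centre, and it stood upright after release. Nothing touched it afterwards, and it still stood there in the last picture before the lid covered it.
- **Lid:** the bar ends and front corners appear within about 5 mm of where they should be when shut, with none appearing raised. The forces read about zero with the gripper about 15 cm clear.
- **Tin and garlic:** both are where they started, within the noise of the detection.

**What disagreed**
- The cameras placed the gripper about 5 mm further to the right (-y) than its reported position; I corrected for this at the plate and the knee.
- Closing on the crock, the gripper was pushed up about 4 mm, probably the fingertips touching the worktop. The force was 7 N.
- While seating the lid, the tool stopped at z = 0.126 m instead of the expected 0.12 m. The force reached about 68 N upward (about 79 N in all), still under the 120 N wrist limit. The pictures then showed the lid shut, so I think the bar was sitting lower in the grip than I had assumed.

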